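Pour the crowns out for rinsing and park the beaker

TASK

Pick up the aluminium beaker and pour all six crowns out of it into the green bowl. Then stand the empty beaker upright on the round black pad, wholly on it, with its blue lip pointing at the pad's orange mark. Leave the bowl standing where it is and do not push the other things on the bench about.

Things in the scene. Friction and masses are not known exactly. Their poses are not given: they have to be found in the camera images.
- beaker: loose aluminium cylinder, 54 mm outside diameter, 72 mm tall, wall 3 mm, floor 4 mm thick, open at the top, 90 g. Origin: centre of its underside, z up, x towards its lip. A blue pouring lip at the rim sticks out 12 mm beyond the wall (18 mm wide, 4 mm thick, from 67 to 71 mm above the underside). Holds the six crowns at the start.
- beaker_rim (a point): centre of the beaker's mouth, on its axis 72 mm above the underside
- beaker_lip (a point): point on top of the beaker's blue lip, 35 mm from the axis, 72 mm above the underside
- bowl: loose green rubber mixing bowl, round, 120 mm across the rim, 64 mm high, mouth about 100 mm inside, inner floor about 10 mm up and 60 mm across; origin at the centre of its underside, z up
- pad: fixed round black rubber parking pad, 84 mm diameter, top 4 mm above the bench, with an orange mark on its edge; origin at the centre of its underside, x towards the mark
- pad_mark (a point): the orange mark, on top of the pad 35 mm from its centre (the orange reaches out to 48 mm)
- crown0: tooth-coloured crown on its post, about 8 x 22 x 8 mm, 10 g, origin at the centre of its underside, y along its length; starts in the beaker
- crown1: tooth-coloured crown on its post, about 8 x 22 x 8 mm, 10 g, origin at the centre of its underside, y along its length; starts in the beaker
- crown2: tooth-coloured crown on its post, about 8 x 22 x 8 mm, 10 g, origin at the centre of its underside, y along its length; starts in the beaker
- crown3: tooth-coloured crown on its post, about 8 x 22 x 8 mm, 10 g, origin at the centre of its underside, y along its length; starts in the beaker
- crown4: tooth-coloured crown on its post, about 8 x 22 x 8 mm, 10 g, origin at the centre of its underside, y along its length; starts in the beaker
- crown5: tooth-coloured crown on its post, about 8 x 22 x 8 mm, 10 g, origin at the centre of its underside, y along its length; starts in the beaker
- jar: bystander: porcelain-powder jar with a white lid, 48 mm diameter, 58 mm high, origin at the centre of its underside
- burner: bystander: glass spirit burner, 62 mm diameter, 76 mm high, origin at the centre of its underside
- brush_cup: bystander: grey beaker with upright brushes, 68 mm diameter, 189 mm high with the brushes, origin at the centre of its underside
- white_cast: bystander: white plaster jaw cast, 56 x 60 x 28 mm, origin at the centre of its underside
- dropper: bystander: small dropper bottle with a white cap, 26 mm diameter, 73 mm high, origin at the centre of its underside
- burs: bystander: beech block with upright burs, 40 x 64 mm, 38 mm high, origin at the centre of its underside

How it is judged:
On the way, in this order (a step that is already met when the one before it is completed fails the run):
1. the beaker is tipped (more than 57 degrees) with its mouth over the bowl (angle between beaker's own z axis and vertical above 1 rad and horizontal distance between beaker_rim and bowl below 0.12 m and height (world z) of beaker_rim above 0.06 m).
2. all six crowns lie in the bowl (horizontal distance between each of crown0, crown1, crown2, crown3, crown4, crown5 and bowl below 0.05 m and z of crown0 in the frame of bowl between 0 and 0.06 m and z of crown1 in the frame of bowl between 0 and 0.06 m and z of crown2 in the frame of bowl between 0 and 0.06 m and z of crown3 in the frame of bowl between 0 and 0.06 m and z of crown4 in the frame of bowl between 0 and 0.06 m and z of crown5 in the frame of bowl between 0 and 0.06 m), for 0.2 s.
At the end, for the whole second after the job is handed in: All six crowns lie at rest in the upright bowl (within 50 mm of its axis, below its rim); the beaker stands upright and still on the pad, its axis within 15 mm of the pad's centre and its lip within 24 mm of the orange mark (all of step 2 and horizontal distance between beaker and pad below 0.015 m and horizontal distance between beaker_lip and pad_mark below 0.024 m and angle between beaker's own z axis and vertical below 0.1 rad and height (world z) of beaker below 0.009 m and linear speed of beaker below 0.02 m/s and angle between bowl's own z axis and vertical below 0.3 rad and linear speed of each of crown0, crown1, crown2, crown3, crown4, crown5 below 0.05 m/s); the robot touches nothing.
It fails at once if the bowl is shifted by more than 40 mm (distance of bowl from where it was at the start of the episode above 0.04 m).
It fails at once if a bystander is pushed or knocked more than 30 mm from its place (distance of any of jar, burner, brush_cup, white_cast, dropper, burs from where it was at the start of the episode above 0.03 m).
It also fails if it takes over 72 s, if anything falls off the work surface, if the arm or the gripper's body presses on something with over 40 N, if the wrist force passes 120 N, or if a joint passes its speed limit or range.

ROBOT

A 6-joint arm with a two-finger parallel gripper is mounted at the origin on a cart in front of the work surface, level with it; the furniture and walls round the work are solid. World frame = base frame: x ahead of the robot, y to its left, z up, the work surface at z = 0. Lengths are in m, angles in rad, forces in N, time in s.
With the tool pointing down it reaches from about 0.325 to 0.85 m from the base axis. Payload 4.4 kg.
Tool frame: the origin (TCP) lies at the very end of the fingers, on their centre line; the grasp point (between the pads) lies behind it (bot.grip_depth is the z of the grasp point in the tool frame, in m); z points along the fingers, y is the line along which they close (so a half turn about z gives the same grasp; the last joint's range is limited). The gripper opens to 94 mm and grips with 3 to 60 N. Pads are 16 mm wide; open, the fingers measure 119 mm over their backs; the gripper's body (75 mm by 177 mm) begins 78 mm behind the grasp point.
Start: joints at [-1.444, 0.207, 1.542, -0, 1.393, -0.15], TCP at [0.158, -0.553, 0.205] pointing down, gripper open.
Joint ranges: [-2.73, 2.73], [-0.86, 2.22], [0.23, 2.46], [-1.11, 4.25], [0.08, 2.63], [-2.82, 2.82]. Speed limits (rad/s): [2.79, 2.79, 3.14, 3.14, 3.14, 3.14].

INTERFACE

Orientations are given as a rotation vector (axis times angle).
In Python, from workcell import bot, grab_frame, camera_model gives the robot as it stands. The module is installed in compiled form; this text tells all that it offers.
- The arm moves only by the tool apply_moves, never from a script. Its argument "series" is a list of rows, each an object with "travel": the shift along the tool's x, y, z normalised to -1 to 1, where 1 is 0.03 m, a list of three; "turn": the turn, a rotation vector about the tool's x, y, z normalised to -1 to 1, where 1 is 6 degrees, a list of three; "fingers": the opening, from 0 (shut) to 1 (fully open). A call has 1 to 12 rows; each row shifts and turns the commanded pose from where the row before left it, along the tool's axes as they then stand; what a row does not reach is not made up. A row lasts 1/12 s, in which the tool goes at most 41.7 mm and 7.16 degrees, less where a joint would pass 70% of its speed; a pose out of reach is approached as far as the arm can. A call with a number of a shift or a turn outside -1 to 1 is refused whole. A call with a gripper value outside its range is refused whole. The fingers move at their own pace and stop on an object; "newtons" is the grip in N (left out, the last holds). Time passes only in rows, so rows that do not move let the fingers close. It gives the time, the measured TCP pose, the force, the opening and the grip force at its end, in the units of the state.
- bot.state(): the state, without advancing time (a new reading comes with each control period).
- grab_frame(name): name is "side" or "top"; returns the picture (480x640x3 uint8, red, green, blue); there is no depth.
- camera_model(name): a dict with "K" (3x3 intrinsics, pixels), "R" (3x3) and "t" (3): a world point X has camera coordinates R X + t. Camera axes: x right, y down, z forward; pixel columns grow to the right and rows downward; lengths in m; the calibration is good to about 2 mm. A picture is of the moment at which its call begins. camera_model takes no time and is no camera call.
- bot.hand_in(): hands the job in; it is judged then, once.
The state is a dict: "t": time; "qpos": joint angles; "qd": joint speeds; "joint_torque": joint torques, N m; "position": TCP position; "eef_rot": TCP orientation; "ft_force": force on the tool from outside, world axes, zero at the start; "ft_torque": the same for the moment, N m; "width": finger opening in m; "finger_force": force on a finger pad.
Only numpy, scipy, OpenCV 4.12 (cv2) and the standard library are available. Lean on these libraries where they do the work, as an engineer would, in place of code of your own. Each camera call takes 0.05 s, during which the arm holds its last target. There are 200 camera calls.

## Working session

There is one attempt and no reset: what is moved stays moved. The work goes in short steps, Python scripts to look and compute and a tool call to move; the robot and the scene stay as the last step left them, time stands still between calls to the robot, and variables do not carry over. Pictures are saved under pics/ and viewed, at most 10 in all, crops included, and the job is handed in when it is done.

Besides the shell and the picture viewer there is one more tool, called by a JSON object that holds its "op" and its "data", one argument or row to a line. apply_moves: Moves the arm, as the interface text tells. Its arguments: {"type":"object","properties":{"series":{"type":"array","items":{"type":"object","properties":{"travel":{"type":"array","items":{"type":"number","minimum":-1,"maximum":1}},"turn":{"type":"array","items":{"type":"number","minimum":-1,"maximum":1}},"fingers":{"type":"number"}}}},"newtons":{"type":"number"}},"required":["series"]}

```bash
mkdir -p pics
python3 - <<'E'
from workcell import bot, grab_frame, camera_model
import cv2
for n in("top","side"):
    cv2.imwrite(f"pics/{n}0.png",grab_frame(n)[:,:,::-1]); m=camera_model(n); print(n,m["K"].tolist(),m["R"].round(4).tolist(),m["t"].round(4).tolist())
print(bot.state(),bot.grip_depth)
E
```

```text
top [[539.2384337578824, 0.0, 323.61526412227937], [0.0, 539.2384337578824, 243.00081359143928], [0.0, 0.0, 1.0]] [[-0.0216, -0.9996, 0.0164], [-0.9939, 0.0197, -0.1086], [0.1083, -0.0186, -0.9939]] [-0.1033, 0.5289, 1.1121]
side [[497.26542022538223, 0.0, 318.8849928851938], [0.0, 497.26542022538223, 241.0535477938375], [0.0, 0.0, 1.0]] [[-0.9976, -0.0647, -0.0244], [-0.0087, 0.4675, -0.884], [0.0686, -0.8816, -0.4669]] [0.539, 0.0996, 0.8984]
{'t': 0.1, 'qpos': array([-1.44351503e+00,  2.07367111e-01,  1.54278838e+00,  1.67641936e-07,
        1.39351186e+00, -1.50547442e-01]), 'qd': array([-0.00074768, -0.00155321, -0.00374146,  0.00028445, -0.00130006,
       -0.00072968]), 'joint_torque': array([-7.52484157e-04, -3.71864641e+01, -2.82294238e+01,  6.99784840e-02,
        3.11490207e-02, -4.56756015e-05]), 'position': array([ 0.15757381, -0.55223134,  0.20439935]), 'eef_rot': array([-3.10927482e+00, -4.34722816e-01, -3.81445753e-05]), 'ft_force': array([ 0.55816262,  0.24277243, -0.11907697]), 'ft_torque': array([ 0.05263609,  0.03113247, -0.01569921]), 'finger_force': 0.0, 'width': 0.09378706777691015} -0.0188
```

View pics/top0.png

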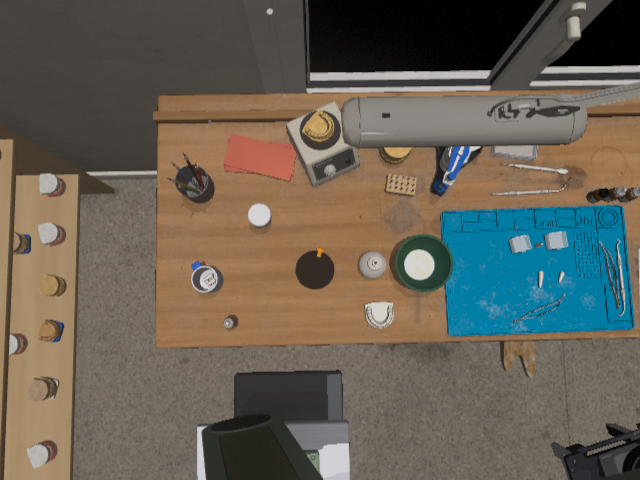

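View pics/side0.png

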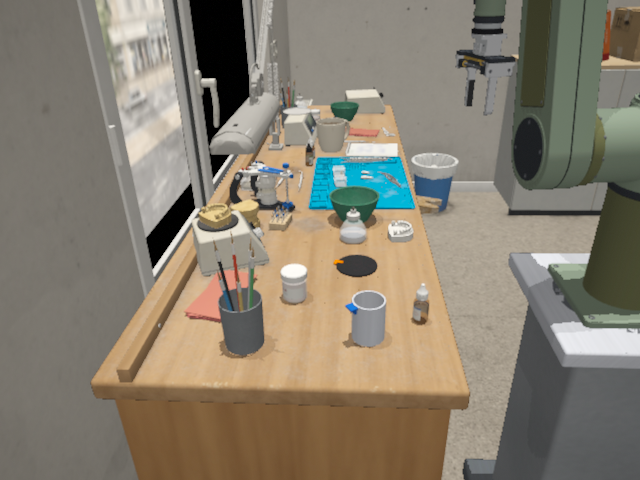

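The top view shows the beaker near (207,278) with its lip at (196,266). The bowl is at (421,263), the pad at (315,270) with its mark at (320,252), and the burner at (373,264) between pad and bowl. The side view shows the beaker in front at (368,320), lip to the left.

```bash
cat > h.py <<'E'
import numpy as np, cv2
from workcell import bot, grab_frame, camera_model
from scipy.spatial.transform import Rotation as Ro
def ray(n,u,v,z):
    m=camera_model(n);K,R,t=m["K"],np.array(m["R"]),np.array(m["t"])
    c=-R.T@t;d=R.T@np.linalg.solve(K,[u,v,1.]);return c+d*(z-c[2])/d[2]
def proj(n,X):
    m=camera_model(n);p=np.array(m["K"])@(np.array(m["R"])@np.array(X)+m["t"]);return p[:2]/p[2]
def blob(img,lo,hi,box):
    x0,y0,x1,y1=box;h=cv2.cvtColor(img,cv2.COLOR_RGB2HSV)[y0:y1,x0:x1]
    m=cv2.inRange(h,np.array(lo),np.array(hi));ys,xs=np.nonzero(m);return xs+x0,ys+y0
def rect(x,y): return (x.min()+x.max())/2,(y.min()+y.max())/2,x.max()-x.min()+1,y.max()-y.min()+1,len(x)
E
python3 - <<'E'
from h import *
im=cv2.imread("pics/top0.png")[:,:,::-1].copy()
si=cv2.imread("pics/side0.png")[:,:,::-1].copy()
def show(nm,im,cam,lo,hi,box,z):
    x,y=blob(im,lo,hi,box)
    if len(x)==0: print(nm,'none');return
    r=rect(x,y);print(nm,np.round(r,1),'rectc',ray(cam,r[0],r[1],z).round(4),'mean',ray(cam,x.mean(),y.mean(),z).round(4))
show('bowl',im,'top',(60,80,20),(90,255,140),(380,225,465,300),.064)
show('pad',im,'top',(0,0,0),(180,255,50),(290,245,340,295),.004)
show('mark',im,'top',(8,150,150),(22,255,255),(300,240,335,265),.004)
show('lip',im,'top',(105,120,80),(125,255,255),(180,250,225,285),.071)
show('lipS',si,'side',(105,120,80),(125,255,255),(335,290,365,325),.071)
for nm,u,v,z in (('burner',373,263,.07),('jar',259.5,215,.058),('cast',379,314,.028),('dropper',230,322,.07),('brush',195,185,.09),('burs',401,185,.038),('bench corner',157,346,0),('lamp',400,120,.3)): print(nm,ray('top',u,v,z).round(3))
c=cv2.resize(im[240:310,170:270],None,fx=8,fy=8,interpolation=cv2.INTER_CUBIC);cv2.imwrite("pics/b.png",c[:,:,::-1])
# side-view cross-check
for nm,u,v,z in (('beaker rim side',369,301,.072),('bowl',354.5,202,.064),('pad',357,265.5,.004)): print(nm,ray('side',u,v,z).round(3))
E
```

```text
bowl [ 424.   262.5   57.    56.  1531. ] rectc [ 0.4786 -0.3186  0.064 ] mean [ 0.4801 -0.3287  0.064 ]
pad [315. 270.  35.  37.  87.] rectc [ 0.4714 -0.0949  0.004 ] mean [ 0.4752 -0.1049  0.004 ]
mark [320.  251.5   7.   10.   46. ] rectc [ 0.5112 -0.1065  0.004 ] mean [ 0.512  -0.1052  0.004 ]
lip [196.  265.5   9.    8.   43. ] rectc [0.4815 0.1457 0.071 ] mean [0.4822 0.1461 0.071 ]
lipS [351.5 308.   12.   11.   72. ] rectc [0.4785 0.1504 0.071 ] mean [0.4779 0.1499 0.071 ]
burner [ 0.479 -0.213  0.07 ]
jar [0.585 0.018 0.058]
cast [ 0.375 -0.227  0.028]
dropper [0.367 0.078 0.07 ]
brush [0.643 0.144 0.09 ]
burs [ 0.647 -0.282  0.038]
bench corner [0.318 0.243 0.   ]
lamp [ 0.7  -0.24  0.3 ]
beaker rim side [0.451 0.132 0.072]
bowl [ 0.475 -0.275  0.064]
pad [ 0.469 -0.091  0.004]
```

View pics/b.png

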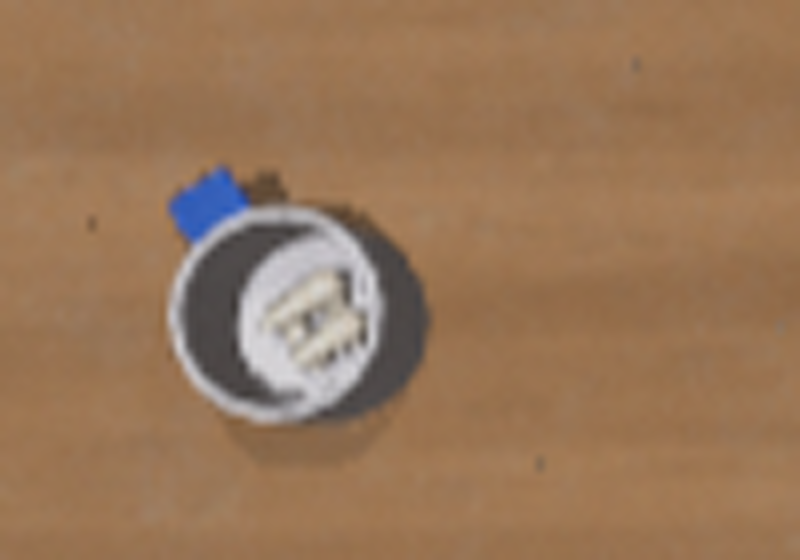

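The crop shows the beaker rim centred at crop (275,314), which is image (204.4,279.3). The blue lip is up-left at crop (208,205), and the crowns lie inside. Next I'll make small exploratory moves in free air to identify the arm kinematics.

{"op": "apply_moves", "data": {
  "series": [
    {"travel":[0,0,-1],"turn":[1,0,0],"fingers":1},
    {"travel":[0,0,-1],"turn":[1,0,0],"fingers":1},
    {"travel":[0,0,-1],"turn":[1,0,0],"fingers":1},
    {"travel":[0,-1,0],"turn":[1,0,0],"fingers":1},
    {"travel":[0,0,0],"turn":[0,0,0],"fingers":1}
  ]
}}

```text
t: 0.52
position: [0.1525, -0.5357, 0.3038]
eef_rot: [-2.697, -0.377, 0.081]
ft_force: [-0.2, -0.7, -0.7]
width: 0.094
finger_force: 0.0
```

```bash
cat > log.py <<'E'
from h import *; import json
s=bot.state(); open('states.jsonl','a').write(json.dumps({k:np.asarray(v).tolist() for k,v in s.items()})+"\n")
print(s['t'],s['qpos'].round(3),s['position'].round(4),s['eef_rot'].round(3),s['width'],s['finger_force'],s['ft_force'].round(1))
E
python3 log.py
python3 - <<'E'
from h import *
b=ray('top',204.4,279.3,.072); l=ray('top',170+208/8,240+205/8,.071); print(b,l,np.degrees(np.arctan2(*(l-b)[1::-1])),np.linalg.norm((l-b)[:2]))
print(proj('side',b),proj('side',[.479,-.315,.064]),proj('side',[.4714,-.0949,.004]))
print(ray('top',422,262.5,.064),ray('top',422,264,.01))
E
```

```text
0.5167 [-1.417  0.429  1.115 -0.056  2.015 -0.138] [ 0.1525 -0.5357  0.3038] [-2.697 -0.377  0.081] 0.0939753575391457 0.0 [-0.2 -0.7 -0.7]
[0.45321672 0.12850964 0.072     ] [0.48125068 0.14570852 0.071     ] 31.529185236739206 0.032889269740618864
[367.70911052 299.59719349] [352.62825935 195.35699127] [355.62632394 264.45204323]
[ 0.47871398 -0.31451412  0.064     ] [ 0.47919436 -0.32525091  0.01      ]
```

{"op": "apply_moves", "data": {
  "series": [
    {"travel":[0,-1,0],"turn":[0,1,0],"fingers":1},
    {"travel":[0,-1,0],"turn":[0,1,0],"fingers":1},
    {"travel":[0,0,-1],"turn":[0,1,0],"fingers":1},
    {"travel":[0,0,-1],"turn":[0,1,0],"fingers":1},
    {"travel":[0,0,-1],"turn":[0,1,0],"fingers":1},
    {"travel":[0,0,0],"turn":[0,0,0],"fingers":1}
  ]
}}

```text
t: 1.02
position: [0.1161, -0.525, 0.4069]
eef_rot: [-2.594, -0.202, -0.618]
ft_force: [0.2, 1.9, 0.0]
width: 0.0939
finger_force: 0.0
```

```bash
python3 log.py
```

```text
1.0167 [-1.722  0.389  1.047  0.415  2.246 -0.135] [ 0.1161 -0.525   0.4069] [-2.594 -0.202 -0.618] 0.09386082143374351 0.0 [0.2 1.9 0. ]
```

{"op": "apply_moves", "data": {
  "series": [
    {"travel":[1,0,0],"turn":[0,-1,0.5],"fingers":1},
    {"travel":[1,0,0],"turn":[0,-1,0.5],"fingers":1},
    {"travel":[1,0,0],"turn":[0,-1,0.5],"fingers":1},
    {"travel":[1,0,0],"turn":[0,-1,0],"fingers":1},
    {"travel":[1,0,0],"turn":[0,-1,0],"fingers":1},
    {"travel":[1,0,0],"turn":[0,-1,0],"fingers":1},
    {"travel":[1,0,0],"turn":[0,-1,0],"fingers":1},
    {"travel":[0,0,0],"turn":[0,0,0],"fingers":1}
  ]
}}

```text
t: 1.68
position: [0.3317, -0.4999, 0.4291]
eef_rot: [-2.642, -0.265, 0.421]
ft_force: [0.5, -0.6, -2.1]
width: 0.0936
finger_force: 0.0
```

```bash
python3 log.py
```

```text
1.6833 [-1.071  0.634  0.61  -0.157  2.433  0.209] [ 0.3317 -0.4999  0.4291] [-2.642 -0.265  0.421] 0.09355673185794039 0.0 [ 0.5 -0.6 -2.1]
```

```bash
cat > kin.py <<'E'
from h import *; import json
from scipy.optimize import least_squares
def rz(a): return Ro.from_euler('z',a).as_matrix()
def ry(a): return Ro.from_euler('y',a).as_matrix()
def fk(q,p):
    d1,a1,L2,a3,L3,L6,lat=p[:7]
    R=rz(q[0]);x=R@[a1,lat,d1]
    R=R@ry(q[1]);x=x+R@[0,0,L2]
    R=R@ry(q[2]);x=x+R@[a3,0,L3]
    R=R@rz(q[3])@ry(q[4])@rz(q[5]);x=x+R@[0,0,L6]
    return x,R@rz(np.pi/2)
E
python3 - <<'E'
from kin import *
S=[json.loads(l) for l in open('states.jsonl')]
S.append(dict(qpos=[-1.44351503e+00,2.07367111e-01,1.54278838e+00,0,1.39351186,-0.150547],position=[0.15757381,-0.55223134,0.20439935],eef_rot=[-3.10927482e+00,-4.34722816e-01,0]))
f=lambda p:np.concatenate([fk(s['qpos'],p)[0]-s['position'] for s in S])
r=least_squares(f,[.35,0,.35,0,.35,.25,.086]);print(r.x.round(4),np.abs(r.fun).max())
for s in S: print((Ro.from_matrix(fk(s['qpos'],r.x)[1]).inv()*Ro.from_rotvec(s['eef_rot'])).as_rotvec().round(3))
np.save('p.npy',r.x)
E
```

```text
[ 0.2827 -0.      0.455   0.0941  0.4996  0.3418  0.0862] 3.915047741553934e-08
[0. 0. 0.]
[ 0.  0. -0.]
[-0.  0. -0.]
[ 0. -0. -0.]
```

```bash
cat > plan.py <<'E'
from kin import *
d1,a1,L2,a3,L3,L6,lat=np.load('p.npy');Lf=np.hypot(a3,L3);be=np.arctan2(a3,L3)
LO=np.array([-2.73,-.86,.23,-1.11,.08,-2.82]);HI=np.array([2.73,2.22,2.46,4.25,2.63,2.82])
def ik(p,R):
    w=p-L6*R[:,2];r=np.hypot(w[0],w[1])
    if r<lat+.02: return None
    q1=np.arctan2(w[1],w[0])-np.arcsin(lat/r);x=np.sqrt(r*r-lat*lat);z=w[2]-d1;D=x*x+z*z
    c=(D-L2**2-Lf**2)/(2*L2*Lf)
    if abs(c)>1: return None
    e=np.arccos(c);q3=e-be;q2=np.arctan2(x,z)-np.arctan2(Lf*np.sin(e),L2+Lf*np.cos(e))
    M=(rz(q1)@ry(q2+q3)).T@R@rz(-np.pi/2)
    q5=np.arccos(np.clip(M[2,2],-1,1));q4=np.arctan2(M[1,2],M[0,2]);q6=np.arctan2(M[2,1],-M[2,0])
    q4=(q4+1.57)%(2*np.pi)-1.57
    return np.array([q1,q2,q3,q4,q5,q6])
def margin(q): return -9 if q is None else min((q-LO).min(),(HI-q).min())
BK=np.array([.453,.129]);BOWL=np.array([.479,-.316]);PAD=np.array([.4714,-.0955])
OBS={'jar':(.585,.018,.026,.06),'burner':(.479,-.213,.033,.08),'brush':(.643,.144,.045,.195),'cast':(.375,-.227,.04,.032),'dropper':(.367,.078,.016,.076),'burs':(.647,-.282,.04,.042),'lamp':(.70,-.25,.08,.6)}
g=np.linspace(-1,1,5)
body=np.array([[.0375*a,.0885*b,-z] for a in g for b in g for z in (.097,.13,.17,.21,.25)])
def fing(o): return np.array([[a,s*(o+t),-z] for a in(-.009,.009) for s in(-1,1) for t in(0,.013) for z in(0,.03,.06,.09)])
def clear(p,R,q,o=.028,extra={}):
    P=[(np.vstack([body,fing(o)])@R.T+p,0.)]
    w=p-L6*R[:,2];A=rz(q[0]);el=A@[0,lat,d1]+A@ry(q[1])@[0,0,L2]
    P.append((np.array([p+(w-p)*t for t in(.75,.88,1)]+[w+(el-w)*t for t in np.linspace(0,.8,8)]),.065))
    m=9
    for X,rad in P:
        m=min(m,(X[:,2]-rad)[X[:,0]>.25].min(initial=9))
        for k,(x,y,r,h) in {**OBS,**extra}.items():
            dr=np.hypot(X[:,0]-x,X[:,1]-y)-r-rad;dz=X[:,2]-h-rad
            m=min(m,np.where((dr>0)&(dz>0),np.hypot(dr,dz),np.maximum(dr,dz)).min())
        m=min(m,(np.hypot(X[:,0],X[:,1])-.16)[X[:,2]<.4].min(initial=9)) if rad==0 else m
    return m
HG=.046;GD=.0188
def toolR(psi,al,flip):
    z=np.array([np.sin(al)*np.cos(psi),np.sin(al)*np.sin(psi),-np.cos(al)]);y=np.array([-np.sin(psi),np.cos(psi),0])*(1-2*flip)
    return np.c_[np.cross(y,z),y,z]
def pose(psi,al,flip,under,Rb=np.eye(3)):
    """tool pose for the beaker underside at `under`, rotated by Rb from yawed-upright"""
    R=toolR(psi,al,flip);off=np.array([0,0,HG])+R[:,2]*GD
    return np.array(under)+Rb@off,Rb@R
def tilt(phi,t): return Ro.from_rotvec(t*np.array([-np.sin(phi),np.cos(phi),0])).as_matrix()
def pour(psi,al,flip,phi,t,hz=.12,off=.025):
    Rb=tilt(phi,t);rim=np.r_[BOWL-off*np.array([np.cos(phi),np.sin(phi)]),hz]
    return pose(psi,al,flip,rim-Rb[:,2]*.072,Rb)
E
cat > search.py <<'E'
from plan import *
D=np.radians;bw={'bowl':(*BOWL,.06,.064)}
out=[]
for al in D([35,45,55,65,75]):
  for fl in(0,1):
    for ps in D(np.arange(-180,180,15)):
        lr=np.degrees((D(33)-ps+np.pi)%(2*np.pi)-np.pi)
        if 60<abs(lr)<150: continue
        R=toolR(ps,al,fl);G=pose(ps,al,fl,[*BK,0]);q=ik(*G);m1=margin(q)
        if m1<.08: continue
        c1=clear(*G,q,.047,{'bowl':(*BOWL,.06,.064),'pad':(0,0,0,0)})
        if c1<.008: continue
        best=None
        for dp in D([-65,-47,-30]):
            G=pose(ps+dp,al,fl,[*PAD,.005]);q=ik(*G);m=margin(q)
            if m<.08: continue
            c=clear(*G,q,.047,bw)
            if best is None or min(c,.02)>min(best[1],.02): best=(m,c,dp)
        if best is None or best[1]<.008: continue
        for pw in D(np.arange(-180,180,20)):
          for phi in D(np.arange(-180,180,20)):
            ok=[]
            for t in D([0,40,80,125]):
                G=pour(pw,al,fl,phi,t,.15 if t<1.5 else .12);q=ik(*G);m=margin(q)
                if m<.08: break
                c=clear(*G,q,.028,bw)
                if c<.012: break
                ok.append((m,c))
            else:
                ok=np.array(ok);sc=min(ok[:,0].min(),m1,.3)+4*min(c1,best[1],ok[:,1].min(),.03)
                out.append((sc,*np.degrees([al,ps]),fl,np.degrees(best[2]),*np.degrees([pw,phi]),m1,c1,best[0],best[1],ok[:,0].min(),ok[:,1].min()))
out.sort(reverse=True);print(len(out))
for o in out[:25]: print(np.round(o,3))
E
time timeout 500 python3 search.py
```

```text
194
[ 3.93e-01  5.50e+01 -1.20e+02  0.00e+00 -4.70e+01  1.20e+02  1.60e+02
  5.99e-01  2.40e-02  7.04e-01  2.30e-02  3.92e-01  3.00e-02]
[ 3.93e-01  3.50e+01 -1.20e+02  0.00e+00 -4.70e+01 -1.00e+02 -1.00e+02
  7.30e-01  2.40e-02  8.62e-01  2.30e-02  4.01e-01  3.30e-02]
[ 3.81e-01  3.50e+01 -1.20e+02  0.00e+00 -4.70e+01 -8.00e+01 -1.00e+02
  7.30e-01  2.40e-02  8.62e-01  2.30e-02  3.79e-01  2.00e-02]
[ 3.81e-01  3.50e+01 -1.20e+02  0.00e+00 -4.70e+01 -1.00e+02 -1.20e+02
  7.30e-01  2.40e-02  8.62e-01  2.30e-02  4.03e-01  2.00e-02]
[ 3.75e-01  4.50e+01 -1.20e+02  0.00e+00 -4.70e+01  1.20e+02  1.60e+02
  6.63e-01  2.40e-02  8.15e-01  2.30e-02  4.37e-01  1.90e-02]
[ 3.73e-01  3.50e+01 -1.20e+02  1.00e+00 -4.70e+01 -6.00e+01 -8.00e+01
  6.80e-01  2.40e-02  8.62e-01  2.30e-02  2.92e-01  2.00e-02]
[ 3.73e-01  3.50e+01 -1.20e+02  0.00e+00 -4.70e+01 -6.00e+01 -8.00e+01
  7.30e-01  2.40e-02  8.62e-01  2.30e-02  2.92e-01  2.00e-02]
[ 3.72e-01  4.50e+01 -1.20e+02  1.00e+00 -4.70e+01  8.00e+01  1.00e+02
  6.63e-01  2.40e-02  8.15e-01  2.30e-02  2.79e-01  2.60e-02]
[ 3.65e-01  5.50e+01 -1.20e+02  
[... 1569 characters left out ...]
6e-01  4.50e+01  9.00e+01  0.00e+00 -6.50e+01  1.20e+02  1.60e+02
  4.84e-01  1.20e-02  1.62e-01  1.10e-02  4.37e-01  1.90e-02]
[ 3.45e-01  3.50e+01  9.00e+01  0.00e+00 -4.70e+01  1.40e+02  1.60e+02
  3.60e-01  1.50e-02  1.63e-01  1.40e-02  2.91e-01  1.60e-02]
[ 3.44e-01  3.50e+01  7.50e+01  1.00e+00 -6.50e+01 -6.00e+01 -8.00e+01
  3.54e-01  1.30e-02  1.41e-01  2.40e-02  2.92e-01  2.00e-02]
[ 3.42e-01  5.50e+01 -1.20e+02  1.00e+00 -4.70e+01  1.20e+02  1.20e+02
  5.99e-01  2.40e-02  7.04e-01  2.30e-02  2.50e-01  4.20e-02]
[ 3.42e-01  5.50e+01 -1.20e+02  0.00e+00 -4.70e+01  1.20e+02  1.20e+02
  5.99e-01  2.40e-02  7.04e-01  2.30e-02  2.50e-01  4.20e-02]
real	0m4.601s
user	0m5.009s
sys	0m0.084s
```

```bash
cat > path.py <<'E'
from plan import *
D=np.radians
def rows(p0,R0,p1,R1,step=.027,ang=5.5,o=.047,extra={},quiet=False,mul=1):
    """rows from pose 0 to pose 1, rounded to 2 decimals; reports margins"""
    Rv=Ro.from_matrix(R0.T@R1).as_rotvec();n=int(np.ceil(max(np.linalg.norm(p1-p0)/step,np.degrees(np.linalg.norm(Rv))/ang,1)))*mul
    p,R=p0.copy(),R0.copy();q=ik(p,R);out=[];mm=9;cc=9;dq=0
    for i in range(1,n+1):
        pt=p0+(p1-p0)*i/n;Rt=R0@Ro.from_rotvec(Rv*i/n).as_matrix()
        tr=np.round(R.T@(pt-p)/.03,2);tu=np.round(np.degrees(Ro.from_matrix(R.T@Rt).as_rotvec())/6,2)
        p=p+R@tr*.03;R=R@Ro.from_rotvec(D(tu*6)).as_matrix();out.append((tr,tu))
        qn=ik(p,R);m=margin(qn);mm=min(mm,m)
        if qn is None: print('no ik',i);break
        cc=min(cc,clear(p,R,qn,o,{'bowl':(*BOWL,.06,.064),**extra}));dq=max(dq,np.abs((qn-q)/[2.79,2.79,3.14,3.14,3.14,3.14]).max()*12);q=qn
    print(f'n={n} margin {mm:.2f} clear {cc:.3f} speed {dq:.2f}',q.round(2) if q is not None else '',p.round(3))
    if not quiet:
        last=None
        for tr,tu in out: print(json.dumps({"travel":(tr+0.).tolist(),"turn":(tu+0.).tolist()}))
    return p,R
def now():
    s=bot.state();return np.array(s['position']),Ro.from_rotvec(s['eef_rot']).as_matrix()
E
cat > full.py <<'E'
from path import *
import sys
def chain(al,ps,fl,dp,pw,phi):
    G=pose(ps,al,fl,[*BK,0]);pre=(G[0]-.10*G[1][:,2],G[1]);p=now()
    a=rows(*p,*pre,quiet=1);a=rows(*a,*G,quiet=1)
    a=rows(*a,*pose(ps,al,fl,[*BK,.15]),quiet=1,o=.028)
    mid=[(BK[0]+BOWL[0])/2,-.09,.18]
    a=rows(*a,*pose((ps+pw)/2,al,fl,mid),quiet=1,o=.028)
    a=rows(*a,*pour(pw,al,fl,phi,0,.20),quiet=1,o=.028)
    for t in(20,40,60,80,100,125): a=rows(*a,*pour(pw,al,fl,phi,D(t),.15 if t<90 else .12),quiet=1,o=.028)
    a=rows(*a,*pour(pw,al,fl,phi,0,.20),quiet=1,o=.028)
    a=rows(*a,*pose(ps+dp,al,fl,[*PAD,.12]),quiet=1,o=.028)
    a=rows(*a,*pose(ps+dp,al,fl,[*PAD,.005]),quiet=1,o=.028)
    e=(a[0]-.1*a[1][:,2],a[1]);rows(*a,*e,quiet=1)
for c in((35,-120,0,-47,-100,-100),(55,-120,0,-47,120,160)):
    print(c);chain(*[D(c[0]),D(c[1]),c[2]]+[D(x) for x in c[3:]])
E
python3 full.py
```

```text
(35, -120, 0, -47, -100, -100)
n=28 margin 0.27 clear 0.011 speed 0.45 [ 0.4   0.55  1.42 -0.35  1.68  0.98] [0.476 0.169 0.112]
n=4 margin 0.73 clear 0.023 speed 0.19 [ 0.35  0.57  1.58 -0.38  1.48  1.  ] [0.448 0.12  0.031]
n=6 margin 0.73 clear 0.024 speed 0.16 [ 0.35  0.37  1.51 -0.38  1.73  0.9 ] [0.448 0.12  0.181]
n=9 margin 0.54 clear 0.057 speed 0.20 [-0.    0.18  1.7  -0.57  1.51  0.45] [ 0.462 -0.1    0.211]
n=8 margin 0.44 clear 0.038 speed 0.20 [-0.37  0.22  1.76 -0.67  1.12  0.09] [ 0.482 -0.302  0.159]
n=4 margin 0.53 clear 0.038 speed 0.38 [-0.54  0.25  1.74 -0.28  1.08 -0.25] [ 0.484 -0.287  0.107]
n=4 margin 0.74 clear 0.036 speed 0.38 [-0.71  0.29  1.65  0.08  1.25 -0.57] [ 0.487 -0.273  0.111]
n=4 margin 0.84 clear 0.038 speed 0.28 [-0.86  0.4   1.54  0.34  1.48 -0.76] [ 0.489 -0.261  0.12 ]
n=4 margin 0.90 clear 0.043 speed 0.24 [-0.96  0.57  1.43  0.53  1.73 -0.86] [ 0.49  -0.253  0.132]
n=4 margin 0.69 clear 0.029 speed 0.25 [-1.03  0.79  1.33  0.7   1.94 -0.92] [ 0.491 -0.249  0.117]
n=5 margin 0.41 clear 0.032 speed 0.23 [-1.06  1.03  1.21  0.93  2.22 -0.89] 
[... 1254 characters left out ...]
4 margin 0.72 clear 0.036 speed 0.42 [-1.09  0.36  1.74  0.84  1.22  0.74] [ 0.538 -0.327  0.132]
n=4 margin 0.56 clear 0.020 speed 0.55 [-1.18  0.41  1.9   1.19  1.16  0.19] [ 0.542 -0.328  0.115]
n=5 margin 0.48 clear 0.024 speed 0.50 [-1.27  0.58  1.98  1.53  1.37 -0.41] [ 0.54  -0.328  0.131]
n=23 margin 0.33 clear 0.039 speed 0.56 [-0.82  0.94  0.83  0.25  2.3   1.87] [ 0.495 -0.311  0.163]
n=14 margin 0.33 clear -0.137 speed 0.26 [-0.17  0.71  1.24 -0.37  2.08  1.15] [ 0.456 -0.099  0.155]
n=5 margin 0.59 clear 0.024 speed 0.14 [-0.17  0.87  1.25 -0.34  1.93  1.21] [ 0.456 -0.099  0.04 ]
n=4 margin 0.50 clear 0.020 speed 0.28 [-0.13  0.94  0.98 -0.34  2.13  1.18] [ 0.536 -0.081  0.098]
```

```bash
sed -i '/^for c in/,$d' full.py
cat >> full.py <<'E'
if __name__=='__main__': chain(D(35),D(-135),0,D(-47),D(-100),D(-100))
E
python3 full.py; echo
cat > pre.py <<'E'
from path import *
G=pose(D(-135),D(35),0,[*BK,0]);a=rows(*now(),np.array([.44,.08,.30]),G[1],quiet=0)
E
python3 pre.py
```

```text
n=28 margin 0.26 clear -0.008 speed 0.44 [ 0.32  0.6   1.34 -0.26  1.76  1.13] [0.486 0.162 0.113]
n=4 margin 0.83 clear -0.009 speed 0.19 [ 0.28  0.61  1.52 -0.28  1.56  1.15] [0.445 0.121 0.031]
n=6 margin 0.82 clear -0.000 speed 0.16 [ 0.28  0.42  1.46 -0.29  1.81  1.08] [0.445 0.121 0.181]
n=9 margin 0.57 clear 0.061 speed 0.23 [-0.02  0.22  1.65 -0.54  1.57  0.54] [ 0.461 -0.099  0.211]
n=8 margin 0.44 clear 0.038 speed 0.23 [-0.37  0.22  1.76 -0.67  1.12  0.09] [ 0.481 -0.302  0.159]
n=4 margin 0.53 clear 0.038 speed 0.38 [-0.54  0.25  1.74 -0.28  1.08 -0.25] [ 0.484 -0.287  0.107]
n=4 margin 0.74 clear 0.036 speed 0.38 [-0.71  0.29  1.65  0.08  1.25 -0.57] [ 0.486 -0.273  0.111]
n=4 margin 0.84 clear 0.038 speed 0.28 [-0.86  0.4   1.54  0.34  1.48 -0.76] [ 0.489 -0.261  0.12 ]
n=4 margin 0.90 clear 0.043 speed 0.24 [-0.96  0.56  1.43  0.53  1.73 -0.86] [ 0.49  -0.253  0.132]
n=4 margin 0.69 clear 0.029 speed 0.25 [-1.03  0.79  1.33  0.69  1.94 -0.92] [ 0.491 -0.25   0.117]
n=5 margin 0.41 clear 0.032 speed 0.23 [-1.06  1.03  1.21  0.93  2.22 -0.89] [ 0.49  -0.252  0.135]
n=23 
[... 1236 characters left out ...]
 -0.16]}
{"travel": [0.6, -0.63, 0.09], "turn": [-0.29, -0.19, -0.16]}
{"travel": [0.62, -0.62, 0.05], "turn": [-0.29, -0.2, -0.16]}
{"travel": [0.62, -0.62, 0.02], "turn": [-0.29, -0.19, -0.16]}
{"travel": [0.63, -0.6, -0.01], "turn": [-0.29, -0.2, -0.16]}
{"travel": [0.64, -0.59, -0.04], "turn": [-0.29, -0.19, -0.16]}
{"travel": [0.66, -0.58, -0.08], "turn": [-0.29, -0.19, -0.16]}
{"travel": [0.66, -0.57, -0.1], "turn": [-0.29, -0.2, -0.16]}
{"travel": [0.66, -0.55, -0.13], "turn": [-0.29, -0.19, -0.15]}
{"travel": [0.67, -0.54, -0.16], "turn": [-0.29, -0.19, -0.16]}
{"travel": [0.68, -0.52, -0.2], "turn": [-0.29, -0.2, -0.16]}
{"travel": [0.68, -0.5, -0.22], "turn": [-0.29, -0.19, -0.16]}
```

```bash
cat > seg.py <<'E'
from path import *
def seg(p1,R1,o=.047,order='rt',extra={},step=.027,ang=5.4):
    """constant rows: turn in place (r) then shift (t), or the reverse"""
    p,R=now()
    for k in order:
        if k=='r':
            v=np.degrees(Ro.from_matrix(R.T@R1).as_rotvec());n=max(1,int(np.ceil(np.linalg.norm(v)/ang)));print('TURN',n,'x',(v/6/n).round(2).tolist());t=(p,R1)
        else:
            v=R.T@(p1-p);n=max(1,int(np.ceil(np.linalg.norm(v)/step)));print('SHIFT',n,'x',(v/.03/n).round(2).tolist());t=(p1,R)
        rows(p,R,*t,quiet=1,o=o,extra=extra);p,R=t
PS,AL,FL,PW=D(-120),D(35),0,D(-100)
def grasp(z=0): return pose(PS,AL,FL,[*BK,z])
E
python3 -c "
from seg import *
G=grasp();seg(np.array([.46,.10,.28]),G[1])"
```

```text
TURN 13 x [-0.59, -0.38, -0.46]
n=12 margin 0.26 clear 0.142 speed 0.33 [-0.81  0.06  1.38 -0.58  1.51 -0.31] [ 0.332 -0.5    0.429]
SHIFT 24 x [0.78, -0.26, -0.3]
n=24 margin 0.50 clear 0.090 speed 0.23 [ 0.31  0.29  1.41 -0.42  1.89  0.79] [0.46 0.1  0.28]
```

{"op": "apply_moves", "data": {
  "series": [
    {"turn":[-0.64,-0.41,-0.5],"fingers":1},
    {"turn":[-0.64,-0.41,-0.5],"fingers":1},
    {"turn":[-0.64,-0.41,-0.5],"fingers":1},
    {"turn":[-0.64,-0.41,-0.5],"fingers":1},
    {"turn":[-0.64,-0.41,-0.5],"fingers":1},
    {"turn":[-0.64,-0.41,-0.5],"fingers":1},
    {"turn":[-0.64,-0.41,-0.5],"fingers":1},
    {"turn":[-0.64,-0.41,-0.5],"fingers":1},
    {"turn":[-0.64,-0.41,-0.5],"fingers":1},
    {"turn":[-0.64,-0.41,-0.5],"fingers":1},
    {"turn":[-0.64,-0.41,-0.5],"fingers":1},
    {"turn":[-0.64,-0.41,-0.5],"fingers":1}
  ]
}}

```text
validation failed for argument at $.se...
```

{"op": "apply_moves", "data": {
  "series": [
    {"travel":[0.78,-0.26,-0.3],"fingers":1},
    {"travel":[0.78,-0.26,-0.3],"fingers":1},
    {"travel":[0.78,-0.26,-0.3],"fingers":1},
    {"travel":[0.78,-0.26,-0.3],"fingers":1},
    {"travel":[0.78,-0.26,-0.3],"fingers":1},
    {"travel":[0.78,-0.26,-0.3],"fingers":1},
    {"travel":[0.78,-0.26,-0.3],"fingers":1},
    {"travel":[0.78,-0.26,-0.3],"fingers":1},
    {"travel":[0.78,-0.26,-0.3],"fingers":1},
    {"travel":[0.78,-0.26,-0.3],"fingers":1},
    {"travel":[0.78,-0.26,-0.3],"fingers":1},
    {"travel":[0.78,-0.26,-0.3],"fingers":1}
  ]
}}

```text
validation failed for argument at $.se...
```

{"op": "apply_moves", "data": {
  "series": [
    {"travel":[0.78,-0.26,-0.3],"fingers":1},
    {"travel":[0.78,-0.26,-0.3],"fingers":1},
    {"travel":[0.78,-0.26,-0.3],"fingers":1},
    {"travel":[0.78,-0.26,-0.3],"fingers":1},
    {"travel":[0.78,-0.26,-0.3],"fingers":1},
    {"travel":[0.78,-0.26,-0.3],"fingers":1},
    {"travel":[0.78,-0.26,-0.3],"fingers":1},
    {"travel":[0.78,-0.26,-0.3],"fingers":1},
    {"travel":[0.78,-0.26,-0.3],"fingers":1},
    {"travel":[0.78,-0.26,-0.3],"fingers":1},
    {"travel":[0.78,-0.26,-0.3],"fingers":1},
    {"travel":[0,0,0],"fingers":1}
  ]
}}

```text
validation failed for argument at $.se...
```

```bash
python3 -c "
from seg import *
G=grasp();seg(G[0]-.10*G[1][:,2],G[1])
print(G[0]); im=grab_frame('top')
c=cv2.resize(im[200:340,140:300],None,fx=4,fy=4);cv2.imwrite('pics/c1.png',c[:,:,::-1])"
```

```text
TURN 13 x [-0.59, -0.38, -0.46]
n=12 margin 0.26 clear 0.142 speed 0.33 [-0.81  0.06  1.38 -0.58  1.51 -0.31] [ 0.332 -0.5    0.429]
SHIFT 28 x [0.85, -0.25, -0.14]
n=28 margin 0.50 clear 0.013 speed 0.22 [ 0.4   0.55  1.42 -0.35  1.68  0.98] [0.476 0.169 0.113]
[0.44760838 0.11966144 0.03059994]
```

All the fields are required, so I'll resend them complete.

{"op": "apply_moves", "data": {
  "series": [
    {"travel":[0,0,0],"turn":[-0.64,-0.41,-0.5],"fingers":1},
    {"travel":[0,0,0],"turn":[-0.64,-0.41,-0.5],"fingers":1},
    {"travel":[0,0,0],"turn":[-0.64,-0.41,-0.5],"fingers":1},
    {"travel":[0,0,0],"turn":[-0.64,-0.41,-0.5],"fingers":1},
    {"travel":[0,0,0],"turn":[-0.64,-0.41,-0.5],"fingers":1},
    {"travel":[0,0,0],"turn":[-0.64,-0.41,-0.5],"fingers":1},
    {"travel":[0,0,0],"turn":[-0.64,-0.41,-0.5],"fingers":1},
    {"travel":[0,0,0],"turn":[-0.64,-0.41,-0.5],"fingers":1},
    {"travel":[0,0,0],"turn":[-0.64,-0.41,-0.5],"fingers":1},
    {"travel":[0,0,0],"turn":[-0.64,-0.41,-0.5],"fingers":1},
    {"travel":[0,0,0],"turn":[-0.64,-0.41,-0.5],"fingers":1},
    {"travel":[0,0,0],"turn":[-0.64,-0.41,-0.5],"fingers":1}
  ]
}}

```text
t: 2.73
position: [0.3211, -0.5039, 0.4353]
eef_rot: [2.37, 1.347, -0.744]
ft_force: [-1.1, -0.4, 0.2]
width: 0.0942
finger_force: 0.0
```

{"op": "apply_moves", "data": {
  "series": [
    {"travel":[0.78,-0.26,-0.3],"turn":[0,0,0],"fingers":1},
    {"travel":[0.78,-0.26,-0.3],"turn":[0,0,0],"fingers":1},
    {"travel":[0.78,-0.26,-0.3],"turn":[0,0,0],"fingers":1},
    {"travel":[0.78,-0.26,-0.3],"turn":[0,0,0],"fingers":1},
    {"travel":[0.78,-0.26,-0.3],"turn":[0,0,0],"fingers":1},
    {"travel":[0.78,-0.26,-0.3],"turn":[0,0,0],"fingers":1},
    {"travel":[0.78,-0.26,-0.3],"turn":[0,0,0],"fingers":1},
    {"travel":[0.78,-0.26,-0.3],"turn":[0,0,0],"fingers":1},
    {"travel":[0.78,-0.26,-0.3],"turn":[0,0,0],"fingers":1},
    {"travel":[0.78,-0.26,-0.3],"turn":[0,0,0],"fingers":1},
    {"travel":[0.78,-0.26,-0.3],"turn":[0,0,0],"fingers":1},
    {"travel":[0.78,-0.26,-0.3],"turn":[0,0,0],"fingers":1}
  ]
}}

```text
t: 3.73
position: [0.3904, -0.2055, 0.3596]
eef_rot: [2.377, 1.344, -0.743]
ft_force: [0.6, 1.5, 0.1]
width: 0.0938
finger_force: 0.0
```

{"op": "apply_moves", "data": {
  "series": [
    {"travel":[0.78,-0.26,-0.3],"turn":[0,0,0],"fingers":1},
    {"travel":[0.78,-0.26,-0.3],"turn":[0,0,0],"fingers":1},
    {"travel":[0.78,-0.26,-0.3],"turn":[0,0,0],"fingers":1},
    {"travel":[0.78,-0.26,-0.3],"turn":[0,0,0],"fingers":1},
    {"travel":[0.78,-0.26,-0.3],"turn":[0,0,0],"fingers":1},
    {"travel":[0.78,-0.26,-0.3],"turn":[0,0,0],"fingers":1},
    {"travel":[0.78,-0.26,-0.3],"turn":[0,0,0],"fingers":1},
    {"travel":[0.78,-0.26,-0.3],"turn":[0,0,0],"fingers":1},
    {"travel":[0.78,-0.26,-0.3],"turn":[0,0,0],"fingers":1},
    {"travel":[0.78,-0.26,-0.3],"turn":[0,0,0],"fingers":1},
    {"travel":[0.78,-0.26,-0.3],"turn":[0,0,0],"fingers":1},
    {"travel":[0,0,0],"turn":[0,0,0],"fingers":1}
  ]
}}

```text
t: 4.73
position: [0.4547, 0.069, 0.2894]
eef_rot: [2.375, 1.351, -0.745]
ft_force: [-1.0, -0.6, -0.8]
width: 0.0941
finger_force: 0.0
```

```bash
python3 -c "
from seg import *
G=grasp();print(now()[0]);seg(G[0]-.10*G[1][:,2],G[1]);print(G[0])"
```

```text
[0.45466688 0.06897505 0.28942302]
TURN 1 x [0.03, 0.03, -0.13]
n=1 margin 0.67 clear 0.150 speed 0.06 [ 0.26  0.25  1.45 -0.44  1.88  0.75] [0.455 0.069 0.289]
SHIFT 8 x [0.76, -0.13, 0.37]
n=8 margin 0.68 clear 0.021 speed 0.18 [ 0.4   0.55  1.42 -0.35  1.68  0.98] [0.476 0.169 0.113]
[0.44760838 0.11966144 0.03059994]
```

{"op": "apply_moves", "data": {
  "series": [
    {"travel":[0.76,-0.13,0.37],"turn":[0.03,0.03,-0.13],"fingers":1},
    {"travel":[0.76,-0.13,0.37],"turn":[0,0,0],"fingers":1},
    {"travel":[0.76,-0.13,0.37],"turn":[0,0,0],"fingers":1},
    {"travel":[0.76,-0.13,0.37],"turn":[0,0,0],"fingers":1},
    {"travel":[0.76,-0.13,0.37],"turn":[0,0,0],"fingers":1},
    {"travel":[0.76,-0.13,0.37],"turn":[0,0,0],"fingers":1},
    {"travel":[0.76,-0.13,0.37],"turn":[0,0,0],"fingers":1},
    {"travel":[0.76,-0.13,0.37],"turn":[0,0,0],"fingers":1},
    {"travel":[0,0,0],"turn":[0,0,0],"fingers":1}
  ]
}}

```text
t: 5.48
position: [0.4756, 0.1662, 0.1098]
eef_rot: [2.372, 1.366, -0.757]
ft_force: [-1.7, -0.9, -0.1]
width: 0.094
finger_force: 0.0
```

```bash
python3 -c "
from seg import *
G=grasp();print(now()[0]);seg(*G)
a=grab_frame('top')[200:340,140:300];b=grab_frame('side')[220:360,290:450]
c=cv2.resize(np.hstack([a,b]),None,fx=2.5,fy=2.5);cv2.imwrite('pics/c2.png',c[:,:,::-1])"
```

```text
[0.47560527 0.16622939 0.10979414]
TURN 1 x [-0.04, 0.05, -0.01]
n=1 margin 0.75 clear 0.023 speed 0.03 [ 0.4   0.55  1.43 -0.36  1.67  0.98] [0.476 0.166 0.11 ]
SHIFT 4 x [0.01, -0.01, 0.8]
n=4 margin 0.73 clear 0.023 speed 0.18 [ 0.35  0.57  1.58 -0.38  1.48  1.  ] [0.448 0.12  0.031]
```

View pics/c2.png

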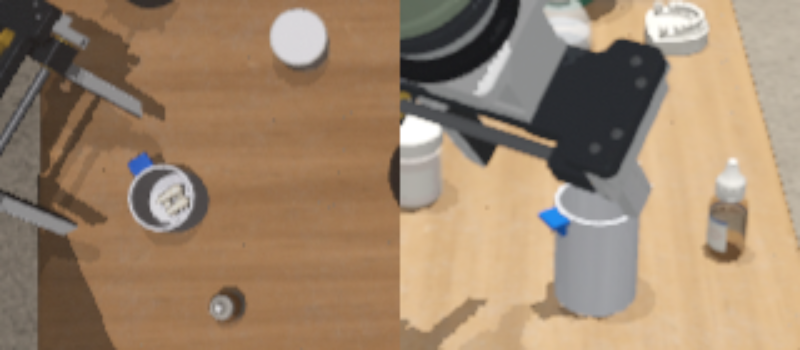

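In the crop, the fingertips at (142,108) and (75,230) straddle the line to the beaker centre at (162,198), and the approach is aligned. The beaker is undisturbed.

{"op": "apply_moves", "data": {
  "series": [
    {"travel":[0,0,0.53],"turn":[-0.02,0.02,0],"fingers":1},
    {"travel":[0,0,0.53],"turn":[0,0,0],"fingers":1},
    {"travel":[0,0,0.53],"turn":[0,0,0],"fingers":1},
    {"travel":[0,0,0.53],"turn":[0,0,0],"fingers":1},
    {"travel":[0,0,0.53],"turn":[0,0,0],"fingers":1},
    {"travel":[0,0,0.53],"turn":[0,0,0],"fingers":1},
    {"travel":[0,0,0],"turn":[0,0,0],"fingers":1}
  ]
}}

```text
t: 6.17
position: [0.4496, 0.1173, 0.036]
eef_rot: [2.374, 1.362, -0.747]
ft_force: [-0.6, -0.7, -0.3]
width: 0.0938
finger_force: 0.0
```

{"op": "apply_moves", "data": {
  "series": [
    {"travel":[0,0,0],"turn":[0,0,0],"fingers":0.4},
    {"travel":[0,0,0],"turn":[0,0,0],"fingers":0.4},
    {"travel":[0,0,0],"turn":[0,0,0],"fingers":0.4},
    {"travel":[0,0,0],"turn":[0,0,0],"fingers":0.2},
    {"travel":[0,0,0],"turn":[0,0,0],"fingers":0.2},
    {"travel":[0,0,0],"turn":[0,0,0],"fingers":0.2},
    {"travel":[0,0,0],"turn":[0,0,0],"fingers":0.2},
    {"travel":[0,0,0],"turn":[0,0,0],"fingers":0.2}
  ],
  "newtons": 25
}}

```text
t: 6.83
position: [0.451, 0.1203, 0.0364]
eef_rot: [2.374, 1.365, -0.745]
ft_force: [-1.7, 2.5, 3.7]
width: 0.0538
finger_force: 25.0
```

```bash
python3 log.py; python3 -c "
from seg import *
print(grasp()[0],now()[0])
seg(*grasp(.15),o=.028)"
```

```text
6.8333 [ 0.347  0.569  1.573 -0.381  1.495  1.001] [0.451  0.1203 0.0364] [ 2.374  1.365 -0.745] 0.0538163689943156 25.001330422237515 [-1.7  2.5  3.7]
[0.44760838 0.11966144 0.03059994] [0.45098222 0.12028488 0.03637192]
TURN 1 x [0.02, -0.01, -0.04]
n=1 margin 0.73 clear 0.021 speed 0.02 [ 0.35  0.57  1.57 -0.38  1.5   1.  ] [0.451 0.12  0.036]
SHIFT 6 x [-0.47, -0.01, -0.65]
n=6 margin 0.73 clear 0.021 speed 0.16 [ 0.35  0.37  1.51 -0.38  1.73  0.9 ] [0.448 0.12  0.181]
```

{"op": "apply_moves", "data": {
  "series": [
    {"travel":[-0.25,0,-0.35],"turn":[0,0,0],"fingers":0.2},
    {"travel":[-0.47,0,-0.67],"turn":[0,0,0],"fingers":0.2},
    {"travel":[-0.47,0,-0.67],"turn":[0,0,0],"fingers":0.2},
    {"travel":[-0.47,0,-0.67],"turn":[0,0,0],"fingers":0.2},
    {"travel":[-0.47,0,-0.67],"turn":[0,0,0],"fingers":0.2},
    {"travel":[-0.47,0,-0.67],"turn":[0,0,0],"fingers":0.2},
    {"travel":[-0.47,0,-0.67],"turn":[0,0,0],"fingers":0.2},
    {"travel":[0,0,0],"turn":[0,0,0],"fingers":0.2}
  ]
}}

```text
t: 7.5
position: [0.4537, 0.1206, 0.2015]
eef_rot: [2.375, 1.363, -0.728]
ft_force: [1.0, 0.5, 0.4]
width: 0.0537
finger_force: 25.0
```

```bash
sed -i 's/^HG=.046/HG=.052/' plan.py; python3 log.py; python3 -c "
from seg import *
seg(*pour(PW,AL,FL,PW,0,.20),o=.028,order='tr')"
```

```text
7.5 [ 0.347  0.355  1.49  -0.389  1.76   0.894] [0.4537 0.1206 0.2015] [ 2.375  1.363 -0.728] 0.05365530555218736 24.997081537730992 [1.  0.5 0.4]
SHIFT 16 x [-0.56, 0.49, 0.48]
n=16 margin 0.50 clear -0.003 speed 0.20 [-0.37  0.34  1.6  -0.61  1.35  0.34] [ 0.481 -0.302  0.165]
TURN 4 x [-0.45, -0.01, -0.7]
n=4 margin 0.44 clear 0.009 speed 0.26 [-0.37  0.22  1.76 -0.67  1.13  0.09] [ 0.481 -0.302  0.165]
```

```bash
python3 -c "
from seg import *
seg(*pour(PW,AL,FL,PW,0,.21),o=.028,order='rt')"
```

```text
TURN 4 x [-0.45, -0.01, -0.7]
n=4 margin 0.61 clear 0.072 speed 0.23 [ 0.42  0.28  1.6  -0.5   1.63  0.66] [0.454 0.121 0.202]
SHIFT 16 x [-0.67, 0.21, 0.54]
n=16 margin 0.45 clear 0.038 speed 0.23 [-0.37  0.2   1.75 -0.66  1.15  0.07] [ 0.482 -0.302  0.175]
```

{"op": "apply_moves", "data": {
  "series": [
    {"travel":[0,0,0],"turn":[-0.45,0,-0.7],"fingers":0.2},
    {"travel":[0,0,0],"turn":[-0.45,0,-0.7],"fingers":0.2},
    {"travel":[0,0,0],"turn":[-0.45,0,-0.7],"fingers":0.2},
    {"travel":[0,0,0],"turn":[-0.45,0,-0.7],"fingers":0.2},
    {"travel":[-0.67,0.21,0.54],"turn":[0,0,0],"fingers":0.2},
    {"travel":[-0.67,0.21,0.54],"turn":[0,0,0],"fingers":0.2},
    {"travel":[-0.67,0.21,0.54],"turn":[0,0,0],"fingers":0.2},
    {"travel":[-0.67,0.21,0.54],"turn":[0,0,0],"fingers":0.2},
    {"travel":[-0.67,0.21,0.54],"turn":[0,0,0],"fingers":0.2},
    {"travel":[-0.67,0.21,0.54],"turn":[0,0,0],"fingers":0.2},
    {"travel":[-0.67,0.21,0.54],"turn":[0,0,0],"fingers":0.2},
    {"travel":[-0.67,0.21,0.54],"turn":[0,0,0],"fingers":0.2}
  ]
}}

```text
t: 8.5
position: [0.463, -0.093, 0.1804]
eef_rot: [2.055, 1.726, -0.655]
ft_force: [0.5, -0.7, -1.2]
width: 0.0536
finger_force: 25.0
```

{"op": "apply_moves", "data": {
  "series": [
    {"travel":[-0.67,0.21,0.54],"turn":[0,0,0],"fingers":0.2},
    {"travel":[-0.67,0.21,0.54],"turn":[0,0,0],"fingers":0.2},
    {"travel":[-0.67,0.21,0.54],"turn":[0,0,0],"fingers":0.2},
    {"travel":[-0.67,0.21,0.54],"turn":[0,0,0],"fingers":0.2},
    {"travel":[-0.67,0.21,0.54],"turn":[0,0,0],"fingers":0.2},
    {"travel":[-0.67,0.21,0.54],"turn":[0,0,0],"fingers":0.2},
    {"travel":[-0.67,0.21,0.54],"turn":[0,0,0],"fingers":0.2},
    {"travel":[-0.67,0.21,0.54],"turn":[0,0,0],"fingers":0.2},
    {"travel":[0,0,0],"turn":[0,0,0],"fingers":0.2}
  ]
}}

```text
t: 9.25
position: [0.4756, -0.307, 0.1658]
eef_rot: [2.058, 1.721, -0.657]
ft_force: [-0.1, 0.8, -0.8]
width: 0.054
finger_force: 25.0
```

```bash
python3 log.py; python3 -c "
from seg import *
print(pour(PW,AL,FL,PW,0,.21)[0])
cv2.imwrite('pics/c3.png',np.hstack([cv2.resize(grab_frame('top')[150:350,300:500],(400,400)),cv2.resize(grab_frame('side')[130:290,270:430],(400,400))])[:,:,::-1])
a=now()
for t,h in ((45,.155),(80,.14),(100,.13),(128,.12)):
  print(t);a=rows(*a,*pour(PW,AL,FL,PW,D(t),h,.03),o=.028)"
```

```text
9.25 [-0.385  0.212  1.759 -0.668  1.138  0.072] [ 0.4756 -0.307   0.1658] [ 2.058  1.721 -0.657] 0.05398470929274925 24.997315728105605 [-0.1  0.8 -0.8]
[ 0.48146871 -0.30199922  0.17459994]
45
n=9 margin 0.54 clear 0.039 speed 0.39 [-0.75  0.3   1.62  0.15  1.32 -0.62] [ 0.487 -0.269  0.122]
{"travel": [0.2, 0.02, 0.05], "turn": [-0.01, 0.83, 0.0]}
{"travel": [0.2, 0.02, 0.08], "turn": [-0.01, 0.83, -0.01]}
{"travel": [0.18, 0.02, 0.08], "turn": [-0.02, 0.83, 0.0]}
{"travel": [0.18, 0.02, 0.11], "turn": [-0.01, 0.83, 0.0]}
{"travel": [0.17, 0.02, 0.12], "turn": [-0.01, 0.83, 0.0]}
{"travel": [0.16, 0.03, 0.13], "turn": [-0.01, 0.83, -0.01]}
{"travel": [0.15, 0.02, 0.15], "turn": [-0.02, 0.83, 0.0]}
{"travel": [0.13, 0.02, 0.16], "turn": [-0.01, 0.83, 0.0]}
{"travel": [0.12, 0.02, 0.17], "turn": [-0.01, 0.83, -0.01]}
80
n=7 margin 0.87 clear 0.039 speed 0.25 [-0.96  0.58  1.43  0.53  1.72 -0.87] [ 0.49  -0.254  0.123]
{"travel": [0.07, 0.0, 0.01], "turn": [0.0, 0.83, 0.0]}
{"travel": [0.08, 0.0, 0.01], "turn": [0.0, 0.84, 0.0]}
{"travel": [0.07, 0.0, 0.03], "turn": [0.0, 0.83, 0.0]}
[... 298 characters left out ...]
 -0.92] [ 0.491 -0.25   0.126]
{"travel": [0.03, 0.0, 0.01], "turn": [0.0, 0.83, 0.0]}
{"travel": [0.04, 0.0, 0.01], "turn": [0.0, 0.83, 0.0]}
{"travel": [0.03, 0.0, 0.01], "turn": [0.0, 0.84, 0.0]}
{"travel": [0.03, 0.0, 0.02], "turn": [0.0, 0.83, 0.0]}
128
n=6 margin 0.38 clear 0.025 speed 0.21 [-1.06  1.06  1.19  0.96  2.25 -0.89] [ 0.49  -0.253  0.133]
{"travel": [0.03, 0.0, -0.03], "turn": [0.0, 0.78, 0.0]}
{"travel": [0.04, 0.0, -0.02], "turn": [0.0, 0.78, 0.0]}
{"travel": [0.04, 0.0, -0.03], "turn": [0.0, 0.77, 0.0]}
{"travel": [0.04, 0.0, -0.02], "turn": [0.0, 0.78, 0.0]}
{"travel": [0.04, 0.0, -0.01], "turn": [0.0, 0.78, 0.0]}
{"travel": [0.04, 0.0, -0.02], "turn": [0.0, 0.78, 0.0]}
```

View pics/c3.png

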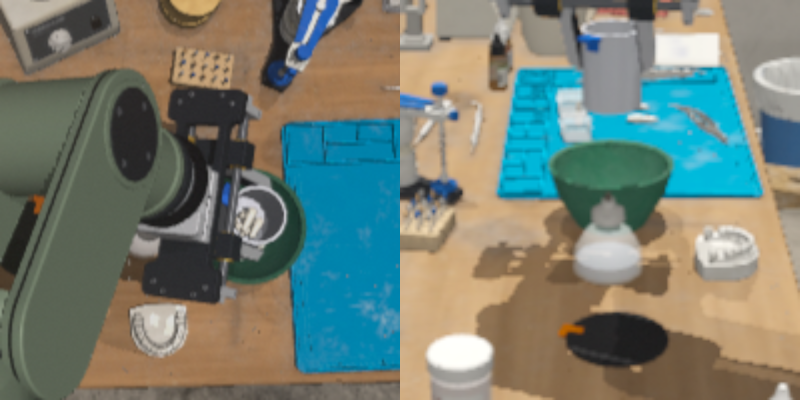

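The crops show the beaker held over the bowl with its mouth up and the crowns inside. The bowl rim in the side view is near px (355,196), which matches my estimate. Now I'll tilt.

{"op": "apply_moves", "data": {
  "series": [
    {"travel":[0.2,0.02,0.05],"turn":[-0.01,0.83,0],"fingers":0.2},
    {"travel":[0.2,0.02,0.08],"turn":[-0.01,0.83,0],"fingers":0.2},
    {"travel":[0.18,0.02,0.08],"turn":[-0.02,0.83,0],"fingers":0.2},
    {"travel":[0.18,0.02,0.11],"turn":[-0.01,0.83,0],"fingers":0.2},
    {"travel":[0.17,0.02,0.12],"turn":[-0.01,0.83,0],"fingers":0.2},
    {"travel":[0.16,0.03,0.13],"turn":[-0.01,0.83,-0.01],"fingers":0.2},
    {"travel":[0.15,0.02,0.15],"turn":[-0.02,0.83,0],"fingers":0.2},
    {"travel":[0.13,0.02,0.16],"turn":[-0.01,0.83,0],"fingers":0.2},
    {"travel":[0.12,0.02,0.17],"turn":[-0.01,0.83,-0.01],"fingers":0.2}
  ]
}}

```text
t: 10.1
position: [0.489, -0.2676, 0.1238]
eef_rot: [-2.311, -1.948, -0.208]
ft_force: [0.6, -0.2, -1.8]
width: 0.0535
finger_force: 25.0
```

{"op": "apply_moves", "data": {
  "series": [
    {"travel":[0.04,0,0],"turn":[0,0.42,0],"fingers":0.2},
    {"travel":[0.04,0,0],"turn":[0,0.42,0],"fingers":0.2},
    {"travel":[0.04,0,0.01],"turn":[0,0.42,0],"fingers":0.2},
    {"travel":[0.04,0,0.01],"turn":[0,0.42,0],"fingers":0.2},
    {"travel":[0.04,0,0.01],"turn":[0,0.42,0],"fingers":0.2},
    {"travel":[0.04,0,0.01],"turn":[0,0.42,0],"fingers":0.2},
    {"travel":[0.04,0,0.01],"turn":[0,0.42,0],"fingers":0.2},
    {"travel":[0.04,0,0.01],"turn":[0,0.42,0],"fingers":0.2},
    {"travel":[0.03,0,0.02],"turn":[0,0.42,0],"fingers":0.2},
    {"travel":[0.03,0,0.02],"turn":[0,0.42,0],"fingers":0.2},
    {"travel":[0.03,0,0.02],"turn":[0,0.42,0],"fingers":0.2},
    {"travel":[0.03,0,0.02],"turn":[0,0.42,0],"fingers":0.2}
  ]
}}

```text
t: 11.1
position: [0.491, -0.2538, 0.1246]
eef_rot: [-1.984, -1.672, -0.728]
ft_force: [0.7, -0.5, -1.5]
width: 0.0536
finger_force: 25.0
```

```bash
python3 log.py; python3 -c "
from seg import *
cv2.imwrite('pics/c4.png',np.hstack([cv2.resize(grab_frame('top')[150:350,300:500],(400,400)),cv2.resize(grab_frame('side')[130:290,270:430],(400,400))])[:,:,::-1])
a=now();print(a[0])
for t,h in ((100,.13),(128,.12)):
  print(t);a=rows(*a,*pour(PW,AL,FL,PW,D(t),h,.03),o=.028,mul=2)"
```

```text
11.1 [-0.937  0.531  1.46   0.487  1.669 -0.849] [ 0.491  -0.2538  0.1246] [-1.984 -1.672 -0.728] 0.05357288924710668 24.998234091326594 [ 0.7 -0.5 -1.5]
[ 0.49030591 -0.25433662  0.12324026]
100
n=10 margin 0.68 clear 0.038 speed 0.11 [-1.03  0.78  1.33  0.7   1.95 -0.92] [ 0.491 -0.25   0.125]
{"travel": [0.02, 0.0, 0.0], "turn": [0.0, 0.41, 0.0]}
{"travel": [0.01, 0.0, 0.01], "turn": [0.0, 0.42, 0.0]}
{"travel": [0.02, 0.0, 0.0], "turn": [-0.01, 0.41, 0.0]}
{"travel": [0.01, -0.01, 0.01], "turn": [0.0, 0.41, 0.0]}
{"travel": [0.01, 0.0, 0.0], "turn": [0.0, 0.41, 0.0]}
{"travel": [0.02, 0.0, 0.01], "turn": [0.0, 0.42, 0.0]}
{"travel": [0.01, 0.0, 0.0], "turn": [-0.01, 0.41, 0.0]}
{"travel": [0.02, 0.0, 0.01], "turn": [0.0, 0.41, 0.01]}
{"travel": [0.01, 0.0, 0.01], "turn": [0.0, 0.41, 0.0]}
{"travel": [0.01, 0.0, 0.01], "turn": [0.0, 0.42, 0.0]}
128
n=12 margin 0.38 clear 0.025 speed 0.11 [-1.06  1.06  1.19  0.96  2.25 -0.89] [ 0.49  -0.253  0.133]
{"travel": [0.02, 0.0, -0.01], "turn": [0.0, 0.39, 0.0]}
{"travel": [0.02, 0.0, -0.02], "turn": [0.0, 0.39, 0.0]}
{"travel": [0.01, 0.0, -0.01], "turn": [0.0, 0.39, 0.0]}
{"travel": [0.02, 0.0, -0.02], "turn": [0.0, 0.38, 0.0]}
{"travel": [0.02, 0.0, -0.01], "turn": [0.0, 0.39, 0.0]}
{"travel": [0.02, 0.0, -0.01], "turn": [0.0, 0.39, 0.0]}
{"travel": [0.02, 0.0, -0.01], "turn": [0.0, 0.39, 0.0]}
{"travel": [0.02, 0.0, -0.01], "turn": [0.0, 0.39, 0.0]}
{"travel": [0.02, 0.0, -0.01], "turn": [0.0, 0.39, 0.0]}
{"travel": [0.02, 0.0, 0.0], "turn": [0.0, 0.39, 0.0]}
{"travel": [0.03, 0.0, -0.01], "turn": [0.0, 0.39, 0.0]}
{"travel": [0.02, 0.0, -0.01], "turn": [0.0, 0.38, -0.01]}
```

View pics/c4.png

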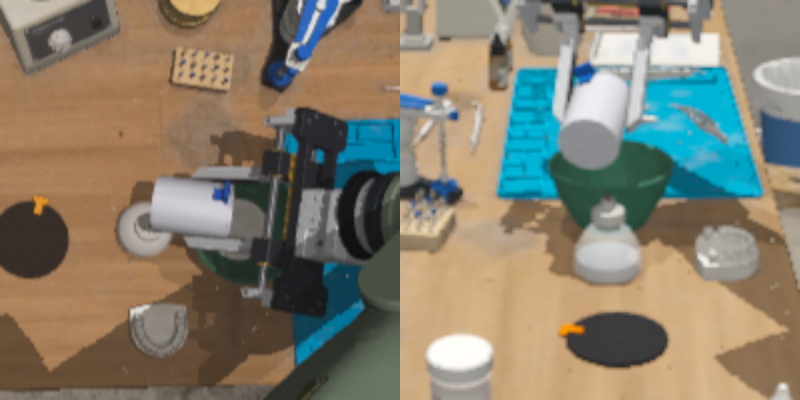

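The crops show the beaker tilted about 75°, its mouth over the bowl at (232,210) in the top crop and no crowns spilled. I'll keep tilting.

{"op": "apply_moves", "data": {
  "series": [
    {"travel":[0.02,0,0],"turn":[0,0.41,0],"fingers":0.2},
    {"travel":[0.02,0,0],"turn":[0,0.41,0],"fingers":0.2},
    {"travel":[0.02,0,0],"turn":[0,0.41,0],"fingers":0.2},
    {"travel":[0.02,0,0],"turn":[0,0.41,0],"fingers":0.2},
    {"travel":[0.01,0,0.01],"turn":[0,0.41,0],"fingers":0.2},
    {"travel":[0.01,0,0.01],"turn":[0,0.41,0],"fingers":0.2},
    {"travel":[0.01,0,0.01],"turn":[0,0.41,0],"fingers":0.2},
    {"travel":[0.01,0,0.01],"turn":[0,0.41,0],"fingers":0.2},
    {"travel":[0.01,0,0.01],"turn":[0,0.41,0],"fingers":0.2},
    {"travel":[0.01,0,0.01],"turn":[0,0.41,0],"fingers":0.2}
  ]
}}

```text
t: 12.03
position: [0.4921, -0.2501, 0.1271]
eef_rot: [-1.677, -1.414, -1.065]
ft_force: [0.3, 0.8, -1.0]
width: 0.0536
finger_force: 25.0
```

{"op": "apply_moves", "data": {
  "series": [
    {"travel":[0.02,0,-0.01],"turn":[0,0.39,0],"fingers":0.2},
    {"travel":[0.02,0,-0.01],"turn":[0,0.39,0],"fingers":0.2},
    {"travel":[0.02,0,-0.01],"turn":[0,0.39,0],"fingers":0.2},
    {"travel":[0.02,0,-0.01],"turn":[0,0.39,0],"fingers":0.2},
    {"travel":[0.02,0,-0.01],"turn":[0,0.39,0],"fingers":0.2},
    {"travel":[0.02,0,-0.01],"turn":[0,0.39,0],"fingers":0.2},
    {"travel":[0.02,0,-0.01],"turn":[0,0.39,0],"fingers":0.2},
    {"travel":[0.02,0,-0.01],"turn":[0,0.39,0],"fingers":0.2},
    {"travel":[0.02,0,-0.01],"turn":[0,0.39,0],"fingers":0.2},
    {"travel":[0.02,0,-0.01],"turn":[0,0.39,0],"fingers":0.2},
    {"travel":[0.02,0,-0.01],"turn":[0,0.39,0],"fingers":0.2},
    {"travel":[0.02,0,-0.01],"turn":[0,0.39,0],"fingers":0.2}
  ]
}}

```text
t: 13.03
position: [0.4914, -0.2529, 0.135]
eef_rot: [-1.291, -1.088, -1.364]
ft_force: [-0.1, -0.2, -1.1]
width: 0.0536
finger_force: 25.0
```

{"op": "apply_moves", "data": {
  "series": [
    {"travel":[0,0,0],"turn":[0,0,0],"fingers":0.2},
    {"travel":[0,0,0],"turn":[0,0,0],"fingers":0.2},
    {"travel":[0,0,0],"turn":[0,0,0],"fingers":0.2},
    {"travel":[0,0,0],"turn":[0,0,0],"fingers":0.2},
    {"travel":[0,0,0],"turn":[0,0,0],"fingers":0.2},
    {"travel":[0,0,0],"turn":[0,0,0],"fingers":0.2},
    {"travel":[0,0,0],"turn":[0,0,0],"fingers":0.2},
    {"travel":[0,0,0],"turn":[0,0,0],"fingers":0.2},
    {"travel":[0,0,0],"turn":[0,0,0],"fingers":0.2},
    {"travel":[0,0,0],"turn":[0,0,0],"fingers":0.2},
    {"travel":[0,0,0],"turn":[0,0,0],"fingers":0.2},
    {"travel":[0,0,0],"turn":[0,0,0],"fingers":0.2}
  ]
}}

```text
t: 14.03
position: [0.4913, -0.2529, 0.1349]
eef_rot: [-1.294, -1.091, -1.363]
ft_force: [0.7, -0.6, 0.1]
width: 0.0536
finger_force: 25.0
```

```bash
python3 log.py; python3 -c "
from seg import *
a=now();a=rows(*a,*pour(PW,AL,FL,PW,D(60),.19,.06),o=.028,quiet=1);a=rows(*a,*pour(PW,AL,FL,PW,0,.23,.06),o=.028,quiet=1)
print(Ro.from_matrix(now()[1].T@a[1]).as_rotvec(degrees=True))
seg(np.array([.49,-.22,.22]),now()[1],order='t',o=.028)
"
```

```text
14.0333 [-1.056  1.06   1.192  0.957  2.254 -0.884] [ 0.4913 -0.2529  0.1349] [-1.294 -1.091 -1.363] 0.05364188834185774 24.997630985453725 [ 0.7 -0.6  0.1]
n=13 margin 0.43 clear 0.040 speed 0.26 [-0.82  0.33  1.55  0.34  1.54 -0.7 ] [ 0.494 -0.232  0.163]
n=11 margin 0.46 clear 0.038 speed 0.41 [-0.31  0.18  1.73 -0.65  1.22  0.1 ] [ 0.487 -0.268  0.195]
[ 1.06863861e-01 -1.27859929e+02  1.85093636e-01]
SHIFT 4 x [0.7, -0.06, 0.3]
n=4 margin 0.36 clear 0.048 speed 0.20 [-1.03  0.88  1.32  1.01  2.27 -0.82] [ 0.49 -0.22  0.22]
```

```bash
python3 -c "
from seg import *
a=pour(PW,AL,FL,PW,0,.23,.06)
seg(np.array([.49,-.265,.21]),a[1],order='tr',o=.028)
"
```

```text
SHIFT 3 x [0.84, 0.01, -0.09]
n=3 margin 0.32 clear 0.053 speed 0.16 [-1.07  0.95  1.2   1.02  2.31 -0.78] [ 0.49  -0.265  0.21 ]
TURN 24 x [0.0, -0.89, 0.0]
n=24 margin 0.36 clear 0.036 speed 0.40 [-0.3   0.16  1.72 -0.64  1.25  0.08] [ 0.49  -0.265  0.21 ]
```

{"op": "apply_moves", "data": {
  "series": [
    {"travel":[0.84,0,-0.09],"turn":[0,0,0],"fingers":0.2},
    {"travel":[0.84,0,-0.09],"turn":[0,0,0],"fingers":0.2},
    {"travel":[0.84,0,-0.09],"turn":[0,0,0],"fingers":0.2},
    {"travel":[0,0,0],"turn":[0,-0.9,0],"fingers":0.2},
    {"travel":[0,0,0],"turn":[0,-0.9,0],"fingers":0.2},
    {"travel":[0,0,0],"turn":[0,-0.9,0],"fingers":0.2},
    {"travel":[0,0,0],"turn":[0,-0.9,0],"fingers":0.2},
    {"travel":[0,0,0],"turn":[0,-0.9,0],"fingers":0.2},
    {"travel":[0,0,0],"turn":[0,-0.9,0],"fingers":0.2},
    {"travel":[0,0,0],"turn":[0,-0.9,0],"fingers":0.2},
    {"travel":[0,0,0],"turn":[0,-0.9,0],"fingers":0.2},
    {"travel":[0,0,0],"turn":[0,-0.9,0],"fingers":0.2}
  ]
}}

```text
t: 15.03
position: [0.4889, -0.2651, 0.2105]
eef_rot: [-1.942, -1.634, -0.787]
ft_force: [1.0, -0.2, -0.9]
width: 0.0538
finger_force: 25.0
```

{"op": "apply_moves", "data": {
  "series": [
    {"travel":[0,0,0],"turn":[0,-0.9,0],"fingers":0.2},
    {"travel":[0,0,0],"turn":[0,-0.9,0],"fingers":0.2},
    {"travel":[0,0,0],"turn":[0,-0.9,0],"fingers":0.2},
    {"travel":[0,0,0],"turn":[0,-0.9,0],"fingers":0.2},
    {"travel":[0,0,0],"turn":[0,-0.9,0],"fingers":0.2},
    {"travel":[0,0,0],"turn":[0,-0.9,0],"fingers":0.2},
    {"travel":[0,0,0],"turn":[0,-0.9,0],"fingers":0.2},
    {"travel":[0,0,0],"turn":[0,-0.9,0],"fingers":0.2},
    {"travel":[0,0,0],"turn":[0,-0.9,0],"fingers":0.2},
    {"travel":[0,0,0],"turn":[0,-0.9,0],"fingers":0.2},
    {"travel":[0,0,0],"turn":[0,-0.9,0],"fingers":0.2},
    {"travel":[0,0,0],"turn":[0,-0.9,0],"fingers":0.2}
  ]
}}

```text
t: 16.03
position: [0.4891, -0.2642, 0.2109]
eef_rot: [2.204, 1.851, -0.4]
ft_force: [-0.5, 0.9, -1.8]
width: 0.0537
finger_force: 25.0
```

```bash
python3 log.py; python3 -c "
from seg import *
for dp in (-65,-47,-30):
  print(dp);seg(*pose(PS+D(dp),AL,FL,[*PAD,.12]),order='tr',o=.028);seg(*pose(PS+D(dp),AL,FL,[*PAD,.12]),order='rt',o=.028)
"
```

```text
16.0333 [-0.441  0.123  1.674 -0.366  1.261 -0.169] [ 0.4891 -0.2642  0.2109] [ 2.204  1.851 -0.4  ] 0.053692932608585826 24.995654826052487 [-0.5  0.9 -1.8]
-65
SHIFT 7 x [0.81, -0.27, -0.03]
n=7 margin 0.62 clear 0.045 speed 0.21 [-0.13  0.08  1.84 -0.38  1.26  0.17] [ 0.461 -0.095  0.157]
TURN 16 x [0.42, -0.12, 0.78]
n=16 margin 0.65 clear 0.000 speed 0.33 [-0.3   0.49  1.4  -0.13  1.85  1.36] [ 0.461 -0.095  0.157]
TURN 16 x [0.42, -0.12, 0.78]
n=16 margin 0.65 clear -0.122 speed 0.38 [-0.51  0.6   1.13 -0.26  1.98  1.12] [ 0.489 -0.264  0.211]
SHIFT 7 x [-0.02, -0.79, 0.33]
n=7 margin 0.67 clear -0.124 speed 0.18 [-0.3   0.49  1.4  -0.13  1.85  1.36] [ 0.461 -0.095  0.157]
-47
SHIFT 7 x [0.8, -0.27, -0.03]
n=7 margin 0.62 clear 0.045 speed 0.21 [-0.14  0.08  1.84 -0.38  1.25  0.17] [ 0.461 -0.098  0.157]
TURN 13 x [0.41, -0.16, 0.76]
n=13 margin 0.65 clear 0.036 speed 0.34 [-0.21  0.47  1.43 -0.25  1.8   1.14] [ 0.461 -0.098  0.157]
TURN 13 x [0.41, -0.16, 0.76]
n=13 margin 0.67 clear -0.109 speed 0.39 [-0.43  0.54  1.21 -0.38  1.87  0.89] [ 0.489 -0.264  0.211]
SHIFT 7 x [0.19, -0.8, 0.18]
n=7 margin 0.75 clear -0.086 speed 0.15 [-0.21  0.47  1.43 -0.25  1.8   1.14] [ 0.461 -0.098  0.157]
-30
SHIFT 7 x [0.79, -0.26, -0.02]
n=7 margin 0.62 clear 0.045 speed 0.20 [-0.14  0.08  1.84 -0.38  1.25  0.16] [ 0.462 -0.101  0.157]
TURN 10 x [0.39, -0.22, 0.74]
n=10 margin 0.65 clear 0.080 speed 0.36 [-0.14  0.43  1.49 -0.37  1.71  0.94] [ 0.462 -0.101  0.157]
TURN 10 x [0.39, -0.22, 0.74]
n=10 margin 0.63 clear -0.064 speed 0.40 [-0.37  0.47  1.31 -0.47  1.75  0.68] [ 0.489 -0.264  0.211]
SHIFT 7 x [0.38, -0.74, 0.05]
n=7 margin 0.65 clear -0.052 speed 0.15 [-0.14  0.43  1.49 -0.37  1.71  0.95] [ 0.462 -0.101  0.157]
```

{"op": "apply_moves", "data": {
  "series": [
    {"travel":[0.8,-0.27,-0.03],"turn":[0,0,0],"fingers":0.2},
    {"travel":[0.8,-0.27,-0.03],"turn":[0,0,0],"fingers":0.2},
    {"travel":[0.8,-0.27,-0.03],"turn":[0,0,0],"fingers":0.2},
    {"travel":[0.8,-0.27,-0.03],"turn":[0,0,0],"fingers":0.2},
    {"travel":[0.8,-0.27,-0.03],"turn":[0,0,0],"fingers":0.2},
    {"travel":[0.8,-0.27,-0.03],"turn":[0,0,0],"fingers":0.2},
    {"travel":[0.8,-0.27,-0.03],"turn":[0,0,0],"fingers":0.2},
    {"travel":[0,0,0],"turn":[0,0,0],"fingers":0.2}
  ]
}}

```text
t: 16.7
position: [0.4581, -0.0938, 0.1545]
eef_rot: [2.207, 1.862, -0.4]
ft_force: [0.2, 0.2, -1.2]
width: 0.0536
finger_force: 25.0
```

{"op": "apply_moves", "data": {
  "series": [
    {"travel":[0,0,0],"turn":[0.44,-0.17,0.82],"fingers":0.2},
    {"travel":[0,0,0],"turn":[0.44,-0.17,0.82],"fingers":0.2},
    {"travel":[0,0,0],"turn":[0.44,-0.17,0.82],"fingers":0.2},
    {"travel":[0,0,0],"turn":[0.44,-0.17,0.82],"fingers":0.2},
    {"travel":[0,0,0],"turn":[0.44,-0.17,0.82],"fingers":0.2},
    {"travel":[0,0,0],"turn":[0.44,-0.17,0.82],"fingers":0.2},
    {"travel":[0,0,0],"turn":[0.44,-0.17,0.82],"fingers":0.2},
    {"travel":[0,0,0],"turn":[0.44,-0.17,0.82],"fingers":0.2},
    {"travel":[0,0,0],"turn":[0.44,-0.17,0.82],"fingers":0.2},
    {"travel":[0,0,0],"turn":[0.44,-0.17,0.82],"fingers":0.2},
    {"travel":[0,0,0],"turn":[0.44,-0.17,0.82],"fingers":0.2},
    {"travel":[0,0,0],"turn":[0.44,-0.17,0.82],"fingers":0.2}
  ]
}}

```text
t: 17.7
position: [0.461, -0.098, 0.1568]
eef_rot: [2.925, 0.338, -0.918]
ft_force: [1.0, -0.2, -1.5]
width: 0.0535
finger_force: 25.0
```

```bash
python3 log.py; python3 -c "
from seg import *
cv2.imwrite('pics/c5.png',np.hstack([cv2.resize(grab_frame('top')[200:320,340:460],(400,400),interpolation=2),cv2.resize(grab_frame('top')[190:310,260:380],(400,400),interpolation=2)])[:,:,::-1])
seg(*pose(PS+D(-47),AL,FL,[*PAD,.03]),o=.028)
"
```

```text
17.7 [-0.22   0.47   1.43  -0.247  1.797  1.134] [ 0.461  -0.098   0.1568] [ 2.925  0.338 -0.918] 0.05354264345629395 24.993223124183714 [ 1.  -0.2 -1.5]
TURN 1 x [-0.08, -0.04, 0.08]
n=1 margin 0.83 clear 0.035 speed 0.04 [-0.22  0.47  1.43 -0.26  1.8   1.14] [ 0.461 -0.099  0.156]
SHIFT 4 x [0.43, -0.01, 0.61]
n=4 margin 0.86 clear 0.035 speed 0.14 [-0.21  0.58  1.47 -0.25  1.65  1.18] [ 0.461 -0.098  0.067]
```

View pics/c5.png

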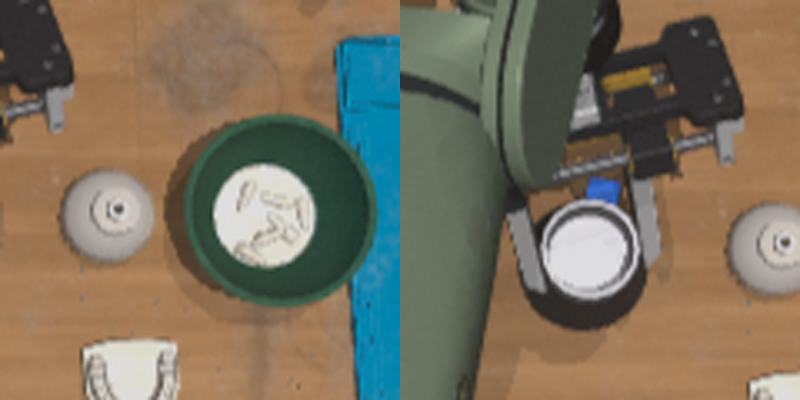

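The left crop shows six crowns on the bowl floor around (265,215). The right crop shows the empty beaker at (590,247) with its lip at (603,190), pointing about where the mark is. Now I'll check its position against the pad and lower it.

```bash
python3 -c "
from seg import *
b=ray('top',260+190*.3,190+247*.3,.192);l=ray('top',260+203*.3,190+190*.3,.191);print(b,l,np.degrees(np.arctan2(*(l-b)[1::-1])))
"
```

```text
[ 0.47089975 -0.09840131  0.192     ] [ 0.50190189 -0.10611152  0.191     ] -13.96606499249273
```

{"op": "apply_moves", "data": {
  "series": [
    {"travel":[0.43,0,0.61],"turn":[-0.08,-0.04,0.08],"fingers":0.2},
    {"travel":[0.43,0,0.61],"turn":[0,0,0],"fingers":0.2},
    {"travel":[0.43,0,0.61],"turn":[0,0,0],"fingers":0.2},
    {"travel":[0.43,0,0.61],"turn":[0,0,0],"fingers":0.2},
    {"travel":[0,0,0],"turn":[0,0,0],"fingers":0.2}
  ]
}}

```text
t: 18.22
position: [0.4577, -0.0965, 0.0638]
eef_rot: [2.912, 0.34, -0.929]
ft_force: [-1.8, -1.0, -1.7]
width: 0.0537
finger_force: 25.0
```

```bash
python3 log.py; python3 -c "
from seg import *
seg(*pose(PS+D(-47),AL,FL,[*PAD,.006]),o=.028)
cv2.imwrite('pics/c6.png',np.hstack([cv2.resize(grab_frame('top')[210:310,265:365],(400,400),interpolation=2),cv2.resize(grab_frame('side')[200:300,305:405],(400,400),interpolation=2)])[:,:,::-1])
"
```

```text
18.2167 [-0.213  0.585  1.479 -0.249  1.646  1.179] [ 0.4577 -0.0965  0.0638] [ 2.912  0.34  -0.929] 0.053720787785516755 24.997868654318154 [-1.8 -1.  -1.7]
TURN 1 x [-0.01, 0.06, 0.06]
n=1 margin 0.86 clear 0.039 speed 0.02 [-0.21  0.58  1.48 -0.25  1.64  1.19] [ 0.458 -0.097  0.064]
SHIFT 1 x [0.48, 0.07, 0.52]
n=1 margin 0.86 clear 0.036 speed 0.15 [-0.21  0.62  1.48 -0.25  1.61  1.19] [ 0.461 -0.098  0.043]
```

View pics/c6.png

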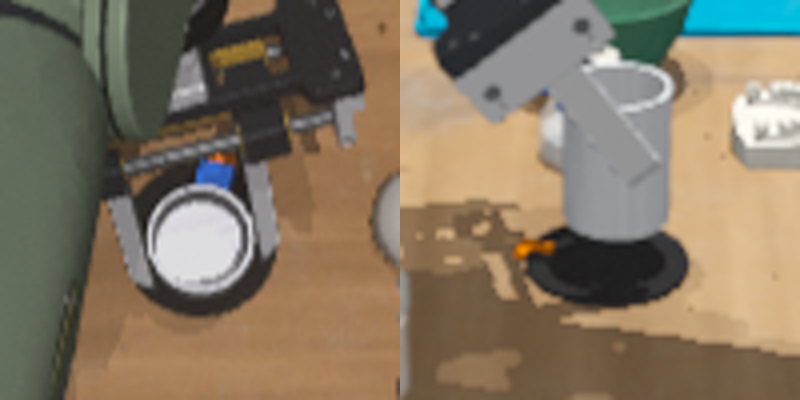

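The beaker is centred above the pad, rim at crop (201,240), with the blue lip lined up over the orange mark at (215,160). I'll lower it in small steps.

{"op": "apply_moves", "data": {
  "series": [
    {"travel":[0.16,0.02,0.17],"turn":[0,0.06,0.06],"fingers":0.2},
    {"travel":[0.16,0.02,0.17],"turn":[0,0,0],"fingers":0.2},
    {"travel":[0.16,0.02,0.17],"turn":[0,0,0],"fingers":0.2},
    {"travel":[0,0,0],"turn":[0,0,0],"fingers":0.2},
    {"travel":[0,0,0],"turn":[0,0,0],"fingers":0.2}
  ]
}}

```text
t: 18.73
position: [0.4644, -0.0986, 0.0463]
eef_rot: [2.916, 0.326, -0.909]
ft_force: [0.8, 0.5, -0.9]
width: 0.0538
finger_force: 25.0
```

```bash
python3 log.py; python3 -c "
from seg import *
seg(*pose(PS+D(-47),AL,FL,[*PAD,.004]),o=.028)
a=now();print(a[1].round(3), pose(PS+D(-47),AL,FL,[*PAD,.004])[1].round(3))"
```

```text
18.7333 [-0.215  0.612  1.473 -0.247  1.613  1.194] [ 0.4644 -0.0986  0.0463] [ 2.916  0.326 -0.909] 0.053812967979724166 24.997688555158675 [ 0.8  0.5 -0.9]
TURN 1 x [0.02, -0.06, -0.04]
n=1 margin 0.86 clear 0.034 speed 0.03 [-0.21  0.62  1.47 -0.25  1.62  1.19] [ 0.464 -0.099  0.046]
SHIFT 1 x [0.02, -0.05, 0.22]
n=1 margin 0.86 clear 0.035 speed 0.05 [-0.21  0.62  1.48 -0.25  1.61  1.19] [ 0.461 -0.098  0.041]
[[ 0.803  0.222 -0.554]
 [ 0.181 -0.975 -0.13 ]
 [-0.568  0.004 -0.823]] [[ 0.798  0.225 -0.559]
 [ 0.184 -0.974 -0.129]
 [-0.574  0.    -0.819]]
```

{"op": "apply_moves", "data": {
  "series": [
    {"travel":[0.03,0,0.04],"turn":[0,-0.02,0],"fingers":0.2},
    {"travel":[0.03,0,0.04],"turn":[0,0,0],"fingers":0.2},
    {"travel":[0.03,0,0.04],"turn":[0,0,0],"fingers":0.2},
    {"travel":[0,0,0],"turn":[0,0,0],"fingers":0.2},
    {"travel":[0,0,0],"turn":[0,0,0],"fingers":0.2}
  ]
}}

```text
t: 19.15
position: [0.4647, -0.0985, 0.0419]
eef_rot: [2.914, 0.326, -0.911]
ft_force: [0.3, -0.0, -0.6]
width: 0.0539
finger_force: 25.0
```

{"op": "apply_moves", "data": {
  "series": [
    {"travel":[0.02,0,0.03],"turn":[0,0,0],"fingers":0.2},
    {"travel":[0,0,0],"turn":[0,0,0],"fingers":0.2},
    {"travel":[0,0,0],"turn":[0,0,0],"fingers":0.2}
  ]
}}

```text
t: 19.4
position: [0.4647, -0.0985, 0.0409]
eef_rot: [2.914, 0.326, -0.911]
ft_force: [-0.2, 0.7, -0.6]
width: 0.0536
finger_force: 25.0
```

{"op": "apply_moves", "data": {
  "series": [
    {"travel":[0.02,0,0.03],"turn":[0,0,0],"fingers":0.2},
    {"travel":[0,0,0],"turn":[0,0,0],"fingers":0.2},
    {"travel":[0,0,0],"turn":[0,0,0],"fingers":0.2}
  ]
}}

```text
t: 19.65
position: [0.4649, -0.0986, 0.0404]
eef_rot: [2.914, 0.326, -0.91]
ft_force: [0.3, -0.0, 3.3]
width: 0.0539
finger_force: 25.0
```

```bash
python3 log.py
```

```text
19.65 [-0.214  0.622  1.471 -0.248  1.606  1.197] [ 0.4649 -0.0986  0.0404] [ 2.914  0.326 -0.91 ] 0.05393512849700486 24.998873085714877 [ 0.3 -0.   3.3]
```

The beaker is in contact with the pad at about 3 N. I'll release it and retreat along the tool axis.

{"op": "apply_moves", "data": {
  "series": [
    {"travel":[0,0,0],"turn":[0,0,0],"fingers":0.7},
    {"travel":[0,0,0],"turn":[0,0,0],"fingers":1},
    {"travel":[0,0,0],"turn":[0,0,0],"fingers":1},
    {"travel":[0,0,0],"turn":[0,0,0],"fingers":1},
    {"travel":[0,0,0],"turn":[0,0,0],"fingers":1},
    {"travel":[0,0,0],"turn":[0,0,0],"fingers":1}
  ]
}}

```text
t: 20.15
position: [0.4646, -0.0985, 0.0396]
eef_rot: [2.914, 0.326, -0.911]
ft_force: [0.6, 0.5, -0.1]
width: 0.0902
finger_force: 0.0
```

```bash
python3 log.py; python3 -c "
from seg import *
p,R=now();seg(p-.1*R[:,2],R,order='t')"
```

```text
20.15 [-0.214  0.623  1.472 -0.248  1.605  1.197] [ 0.4646 -0.0985  0.0396] [ 2.914  0.326 -0.911] 0.09021008606222762 0.0 [ 0.6  0.5 -0.1]
SHIFT 4 x [-0.0, -0.0, -0.83]
n=4 margin 0.83 clear 0.025 speed 0.20 [-0.18  0.62  1.28 -0.24  1.8   1.18] [ 0.52  -0.086  0.122]
```

{"op": "apply_moves", "data": {
  "series": [
    {"travel":[0,0,0],"turn":[0,0,0],"fingers":1},
    {"travel":[0,0,-0.5],"turn":[0,0,0],"fingers":1},
    {"travel":[0,0,-0.5],"turn":[0,0,0],"fingers":1},
    {"travel":[0,0,-0.7],"turn":[0,0,0],"fingers":1},
    {"travel":[0,0,-0.8],"turn":[0,0,0],"fingers":1},
    {"travel":[0,0,-0.8],"turn":[0,0,0],"fingers":1},
    {"travel":[-0.5,0,-0.8],"turn":[0,0,0],"fingers":1},
    {"travel":[-0.5,0,-0.8],"turn":[0,0,0],"fingers":1},
    {"travel":[-0.5,0,-0.8],"turn":[0,0,0],"fingers":1},
    {"travel":[0,0,0],"turn":[0,0,0],"fingers":1},
    {"travel":[0,0,0],"turn":[0,0,0],"fingers":1}
  ]
}}

```text
t: 21.07
position: [0.5249, -0.0846, 0.2077]
eef_rot: [2.915, 0.325, -0.903]
ft_force: [0.2, -0.8, -1.0]
width: 0.0942
finger_force: 0.0
```

```bash
python3 log.py; python3 -c "
from seg import *
cv2.imwrite('pics/c7.png',np.hstack([cv2.resize(grab_frame('top')[170:350,280:480],(440,396),interpolation=2),cv2.resize(grab_frame('side')[180:300,290:410],(360,396),interpolation=2)])[:,:,::-1])"
```

```text
21.0667 [-0.177  0.542  1.211 -0.244  1.94   1.148] [ 0.5249 -0.0846  0.2077] [ 2.915  0.325 -0.903] 0.09415740167546444 0.0 [ 0.2 -0.8 -1. ]
```

View pics/c7.png

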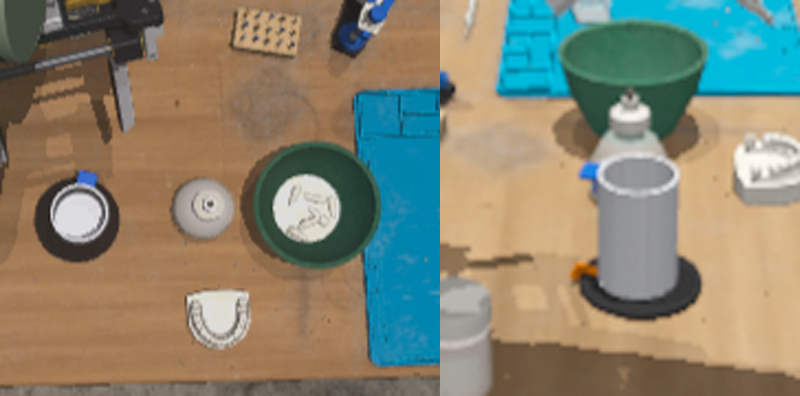

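The beaker stands upright on the pad, rim at (79,212) and lip at (87,179). The crowns are in the bowl, and the gripper is clear. I'll check the numbers before handing in.

```bash
python3 -c "
from seg import *
b=ray('top',280+79/2.2,170+212/2.2,.076);l=ray('top',280+87/2.2,170+179/2.2,.075);d=(b-np.r_[PAD,.076])[:2]
print(b,l,np.linalg.norm(d)); 
if np.linalg.norm(d)<.012: print(bot.hand_in())"
```

```text
[ 0.47445439 -0.09675256  0.076     ] [ 0.50483554 -0.10474233  0.075     ] 0.0033012454911212526
the job is handed in; nothing more can be done
None
```

I handed the job in: all six crowns are in the green bowl, and the empty beaker stands upright on the pad about 3 mm off centre with its lip at the orange mark; the judge's result was not shown to me.

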